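# Load the vial rack and hold its splash guard in the hinge

## Task

Load the vial rack in order: first stand the tall vial in the one-dot pocket, then the short vial in the two-dot pocket, each right down and released; the vial in the three-dot pocket stays in place. Then lift the splash guard out of its draining stand and lower it upright into the rack's hinge, its knuckle between the rack's two knuckles, until the three knuckle holes line up so that the hinge pin could be slid through. Finish while still holding the guard there at that height (left to itself it would sink too low), and leave the other things on the bench where they are.

Things in the scene. Friction and masses are not known exactly. Their poses are not given: they have to be found in the camera images.
- rack: White block 70 (x) x 170 (y) x 40 (z) mm, fixed; origin: centre of underside, on the bench; x to the hinge side. 3 round pockets in a row along y, 28 mm wide, 30 deep (floors 10 mm above bench), 52 mm apart, marked by 1, 2, 3 dark dots at the -x edge. On the +x side (to x = 73 mm) a metal jamb with 2 steel knuckles: tubes of 20 mm diameter along y, at y = 18 to 40 and -40 to -18 mm.
- pocket1 (a point): Mouth centre of the one-dot pocket (rack's x = 0, y = +52 mm, 40 mm above the bench).
- pocket2 (a point): Mouth centre of the two-dot pocket (rack's x = 0, y = 0, 40 mm above the bench).
- pocket3 (a point): Mouth centre of the three-dot pocket (rack's x = 0, y = -52 mm, 40 mm above the bench).
- rack_hinge (a point): Point on the axis (rack's y) of the rack's two knuckle holes, midway between them: rack's x = 53, y = 0, 45 mm above the bench. Holes 11 mm at their mouths, hinge pin 6 mm. Gap between knuckles 36 mm, open from above; in it two cheeks, 24 mm apart in x with lips flared outward at the top (54 mm above bench), guide the guard's knuckle. Gap floor is 25 mm above bench: no stop at the right height.
- guard: Upright loose leaf, about 160 g, same both ways round. Origin: centre of its knuckle hole; y along the hole, z up. Knuckle at its foot: steel tube 20 mm across, 30 long (y), bevelled ends. White plate 8 thick (x) x 130 (y), from 14 to 64 mm above origin. Grey grip strip 14 thick (x) x 60 (y), 60 to 86 mm above origin: pinch across x from above. Starts upright in the stand, origin 20 mm above bench.
- stand: Steel draining stand fixed to the bench, base 60 (x) x 150 (y) mm; origin: centre of its underside, y along the guard's plate. Two posts, 56 mm high, 53 to 67 mm from the centre along y, hold the ends of the plate in slots open upward, 22 mm deep: the guard lifts straight out.
- tall_vial: Tall round vial, 24 mm diameter, 88 mm high, amber glass with a white cap (top 20 mm) of the same diameter, 35 g, standing on the bench; origin at the centre of its underside, z up.
- short_vial: Short round vial, 24 mm diameter, 66 mm high, otherwise like the tall one, standing on the bench; origin at the centre of its underside, z up.
- third_vial: A vial like the short one, already in the three-dot pocket at the start; its cap stands 36 mm out of the rack. Stays there. Origin at the centre of its underside.
- jar: Bystander: wide glass jar with lid, 42 mm diameter, 60 mm high, standing near the two vials; origin under its centre.
- pin: Bystander: steel hinge pin, 6 mm thick, 100 mm long along its y, with a square 10 mm head, lying on the bench on the rack's -x side; origin under its middle.
- dish: Bystander: flat clear dish 90 mm wide, 15 mm high; origin under its centre.
- beaker: Bystander: glass beaker 68 mm wide, 85 mm high, beyond the rack; origin under its centre.
- steel_cup: Bystander: steel pot 100 mm wide, 90 mm high, beyond the rack; origin under its centre.
- brush: Bystander: small cleaning brush lying on the bench beyond the stand.

How it is judged:
By the outcome, as a careful person would: the job done as asked, in the order asked, and still so for the second after the job is handed in, while the arm keeps its last pose, push and grip.
It also fails if it takes over 66 s, if anything falls off the work surface, if the arm or the gripper's body presses on something with over 40 N, if the wrist force passes 120 N, or if a joint passes its speed limit or range.

## Robot

A 7-joint arm with a two-finger parallel gripper is mounted at the origin on the work surface. World frame = base frame: x ahead of the robot, y to its left, z up, the work surface at z = 0. Lengths are in m, angles in rad, forces in N, time in s.
With the tool pointing down it reaches from about 0.425 to 0.925 m from the base axis. Payload 6.8 kg.
Tool frame: the origin (TCP) lies midway between the tips of the shut fingers; the grasp point (between the pads) lies 19 mm behind it; y points along the fingers, z is the direction in which the jaws open and shut, and the axes are right-handed (so a half turn about y gives the same grasp; the last joint's range is limited). The gripper opens to 85 mm and grips with 20 to 120 N. Pads are 22 mm wide; open, the fingers measure 114 mm over their backs; the gripper's body (76 mm by 85 mm) begins 54 mm behind the grasp point. The pads swing forward as they close: fully open they stand 13 mm farther back than shut.
Start: joints at [-1.446, 0.477, 0.022, 1.555, -0.011, 1.109, -0.083], TCP at [0.156, 0.657, 0.231] pointing down, gripper open.
Joint ranges: [-2.96, 2.96], [-0.34, 2.1], [-1.41, 1.46], [0.24, 2.44], [-1.37, 4.51], [0.17, 1.92], [-2.96, 2.96]. Speed limits (rad/s): [2.39, 2.39, 3.14, 3.14, 3.14, 3.14, 3.14].

## Interface

Orientations are given as a rotation vector (axis times angle).
In Python, from bench import r gives the robot as it stands.
- The arm moves only by the tool send_rows, never from a script. Its argument "rows" is text: rows parted by semicolons, each of 6 numbers parted by spaces: the shift along the world's x, y, z in m, then the turn, a rotation vector about the world's x, y, z in rad. A call has 1 to 20 rows; each row shifts and turns the commanded pose from where the row before left it; what a row does not reach is not made up. A row lasts 1/10 s, in which the tool goes at most 50 mm and 8.59 degrees, less where a joint would pass 70% of its speed; a pose out of reach is approached as far as the arm can. A call is refused whole if a number of a shift passes 0.05 or a number of a turn 0.15, either way. A call with a gripper value outside its range is refused whole. "grip" is the finger opening in m, from 0 to 0.0854, set as the call begins (left out, the last holds). The fingers move at their own pace and stop on an object; "grip_force" is the grip in N (left out, the last holds). Time passes only in rows, so rows that do not move let the fingers close. It gives the time, the measured TCP pose, the force and the opening at its end, in the units of the state.
- r.get_obs(): the state, without advancing time (a new reading comes with each control period).
- r.grab_frame(name): name is "scene" or "top"; returns a dict with "pixels" (420x560x3 uint8, red, green, blue), "intrinsics" (3x3 intrinsics, pixels), "position" and "orientation" of the camera in the world. Camera axes: x right, y up, looking along -z (the intrinsics and any distortion apply to the point x, -y, -z); pixel columns grow to the right and rows downward; lengths in m; the calibration is good to about 2 mm. A picture is of the moment at which its call begins. There is no depth.
- r.hand_in(): hands the job in, once; it reports no verdict.
The state is a dict: "clock": time; "joints": joint angles; "qvel": joint speeds; "tau": joint torques, N m; "tcp_pos": TCP position; "orientation": TCP orientation; "contact_force": force on the tool from outside, world axes, zero at the start; "moment": the same for the moment, N m; "grip_width": finger opening in m.
Only numpy, scipy, OpenCV 4.12 (cv2) and the standard library are available. Lean on these libraries where they do the work, as an engineer would, in place of code of your own. Each camera call takes 0.05 s, during which the arm holds its last target.

## Working session

There is one attempt and no reset: what is moved stays moved. The work goes in short steps, Python scripts to look and compute and a tool call to move; the robot and the scene stay as the last step left them, time stands still between calls to the robot, and variables do not carry over. Pictures are saved under pics/ and viewed, and the job is handed in when it is done.

Besides the shell and the picture viewer there is one more tool, called after ">>>" as name(argument=value, ...) on one line, values as JSON. send_rows: Moves the arm, as the interface text tells. Its arguments: {"type":"object","properties":{"rows":{"type":"string"},"grip":{"type":"number"},"grip_force":{"type":"number"}},"required":["rows"]}

```bash
mkdir -p pics
cat > h.py <<'E'
import numpy as np, cv2, pickle
from scipy.spatial.transform import Rotation as R
def grab(r,name,fn):
    f=r.grab_frame(name); pickle.dump(f,open(f'pics/{fn}.pkl','wb'))
    cv2.imwrite(f'pics/{fn}.png',f['pixels'][:,:,::-1]); return f
def load(fn): return pickle.load(open(f'pics/{fn}.pkl','rb'))
def rot(f):
    o=np.array(f['orientation'],float)
    return R.from_rotvec(o).as_matrix() if o.size==3 else (o if o.shape==(3,3) else None)
def proj(f,P):
    p=(np.atleast_2d(P)-np.array(f['position']))@rot(f); p=p*[1,-1,-1]
    q=p@np.array(f['intrinsics']).T; return q[:,:2]/q[:,2:]
def back(f,uv,z):
    d=np.linalg.inv(np.array(f['intrinsics']))@np.array([uv[0],uv[1],1.]); d=rot(f)@(d*[1,-1,-1])
    c=np.array(f['position']); return c+d*(z-c[2])/d[2]
def crop(fn,x0,y0,x1,y1,s,out):
    im=cv2.imread(f'pics/{fn}.png')[y0:y1,x0:x1]; cv2.imwrite(f'pics/{out}.png',cv2.resize(im,None,fx=s,fy=s,interpolation=cv2.INTER_CUBIC))
E
python3 - <<'E'
from bench import r
from h import *
o=r.get_obs(); print(o)
for n in ('scene','top'):
    f=grab(r,n,n+'0'); print({k:v for k,v in f.items() if k!='pixels'})
E
```

```text
{'clock': 0.0, 'joints': array([-1.44612188,  0.47777442,  0.02233941,  1.55649096, -0.0115236 ,
        1.10932223, -0.08309326]), 'qvel': array([ 0.00072129, -0.00022943, -0.00171683, -0.00139939, -0.00118965,
       -0.00118344,  0.00072341]), 'tau': array([ 1.16585703e-03, -5.96456087e+01,  1.60751615e+00, -2.81200129e+01,
        1.24338051e-02,  9.18196019e-03,  1.05726917e-05]), 'tcp_pos': array([0.15557467, 0.65618918, 0.23032626]), 'orientation': array([-1.56492727,  0.18285722, -0.18270047]), 'contact_force': array([ 0.69445935,  0.18195006, -0.17252093]), 'moment': array([-0.01836453,  0.03844146, -0.00359416]), 'grip_width': 0.08549717048032393}
{'intrinsics': array([[491.87234247,   0.        , 268.25486055],
       [  0.        , 491.87234247, 211.31056356],
       [  0.        ,   0.        ,   1.        ]]), 'position': array([0.97140557, 0.47954703, 0.90507725]), 'orientation': array([0.26036833, 0.73941608, 2.33564095])}
{'intrinsics': array([[480.29745494,   0.        , 279.81348158],
       [  0.        , 480.29745494, 210.40177244],
       [  0.        ,   0.        ,   1.        ]]), 'position': array([0.51496208, 0.02053343, 1.05962781]), 'orientation': array([ 0.05965361, -0.04848414, -1.5837545 ])}
```

View pics/scene0.png

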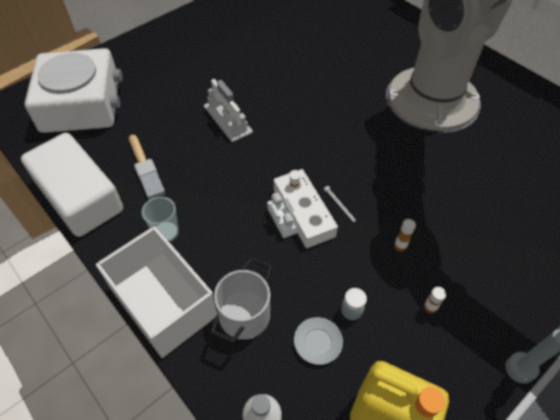

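View pics/top0.png

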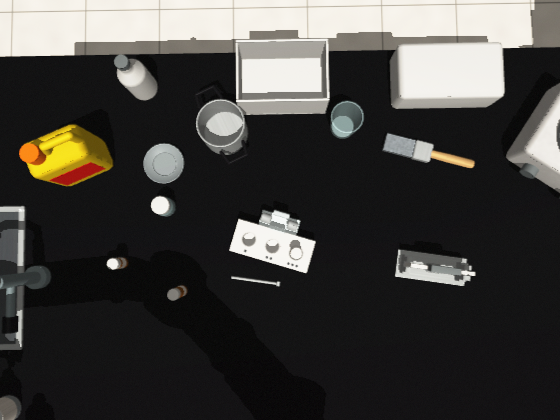

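Run:
```python
from h import *
f=load('top0');g=load('scene0')
print(f['pixels'].shape, proj(f,[[0.5,0,0],[0.6,0.1,0]]),proj(g,[[0,0,0],[0.5,0,0]]))
crop('top0',90,230,220,320,6,'t_v'); crop('top0',215,190,335,300,6,'t_r'); crop('top0',380,235,490,300,7,'t_s')
crop('scene0',255,160,365,260,7,'s_r'); crop('scene0',190,70,270,150,7,'s_s'); crop('scene0',330,205,460,330,6,'s_v')
```

```text
(420, 560, 3) [[292.8871021  250.13029159]
 [247.03203246 205.42296598]] [[431.40798608  98.07527049]
 [292.14479446 197.21037761]]
```

View pics/t_v.png

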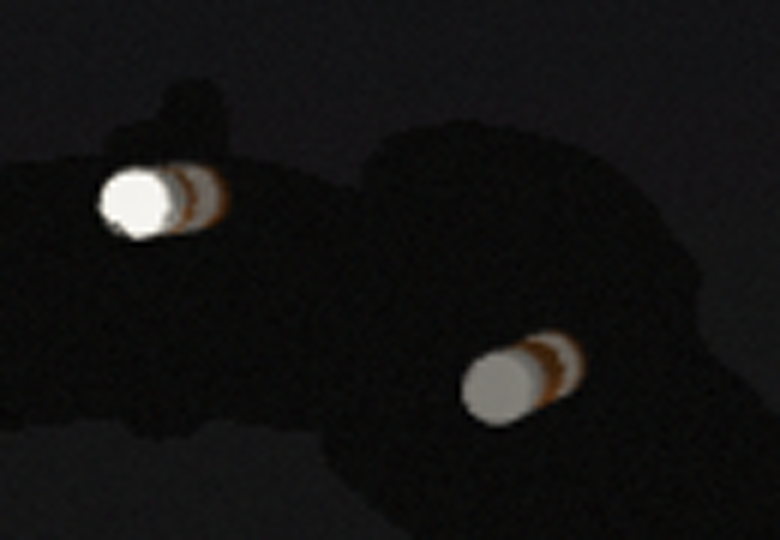

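View pics/t_r.png

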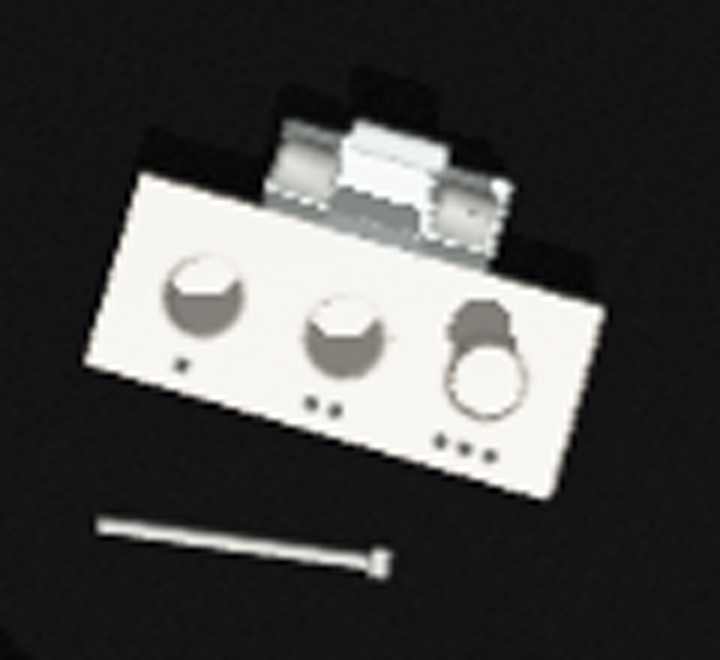

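View pics/t_s.png

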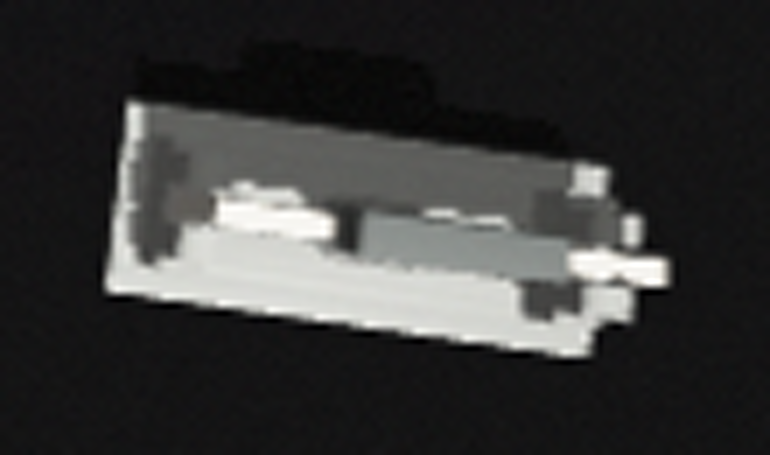

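View pics/s_r.png

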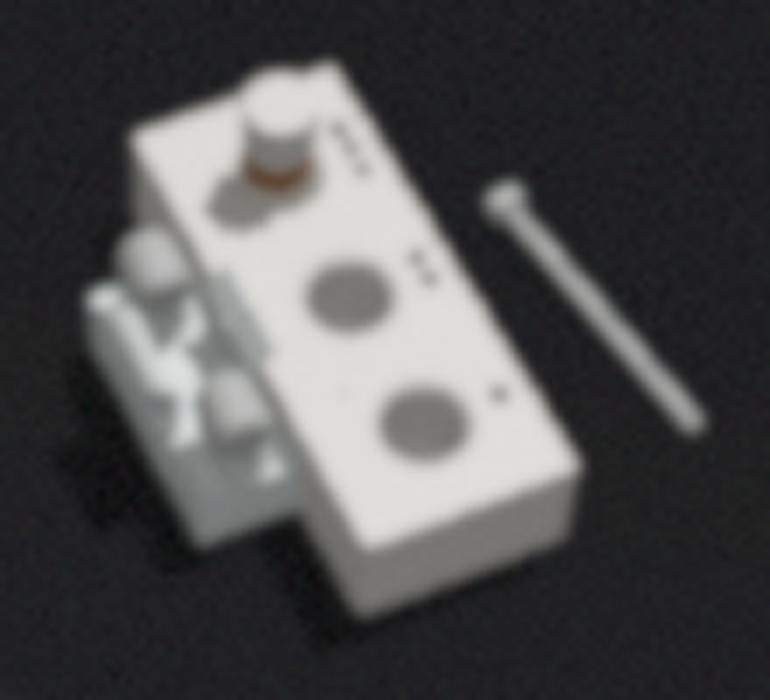

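View pics/s_s.png

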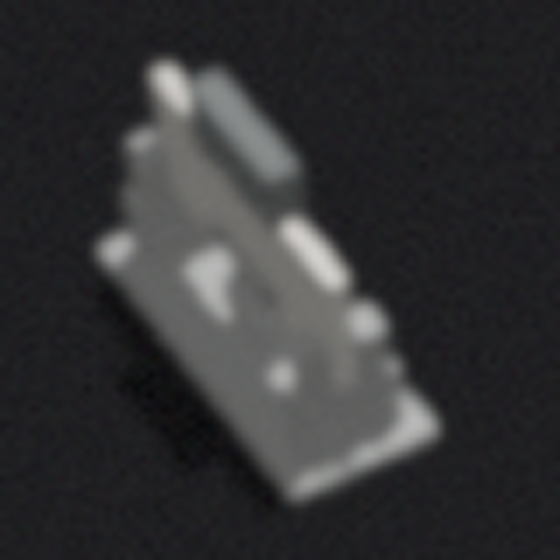

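View pics/s_v.png

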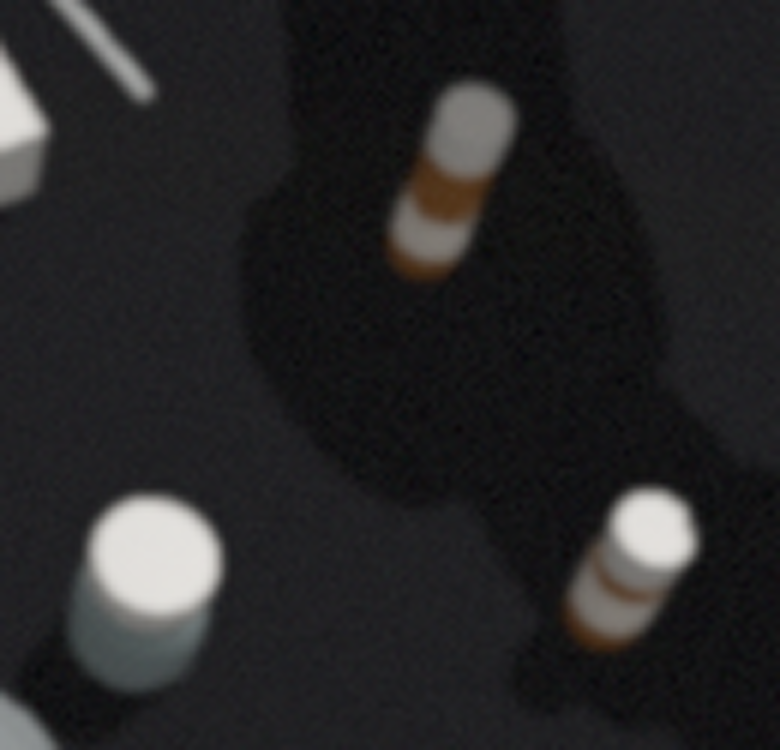

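```bash
cat > fit.py <<'E'
from h import *
from scipy.optimize import least_squares
def uc(p,x0,y0,s): p=np.array(p,float); return (p+.5)/s-.5+[x0,y0]
def fitpose(obs,x0):  # obs list of (frame, model pts, px)
    def res(v,o=obs):
        c,s=np.cos(v[2]),np.sin(v[2]); M=np.array([[c,-s,0],[s,c,0],[0,0,1]])
        return np.concatenate([(proj(f,m@M.T+[v[0],v[1],0])-p).ravel() for f,m,p in o])
    s=least_squares(res,x0); return s.x,s.fun.reshape(-1,2)
E
python3 - <<'E'
from fit import *
f=load('top0');g=load('scene0')
rk=np.array([[35,85,40],[35,-85,40],[-35,-85,40],[-35,85,40],[0,52,40],[0,0,40]])/1e3
t=(f,rk,uc([(142,173),(606,305),(550,500),(85,362),(203,296),(345,337)],215,190,6))
s=(g,rk,uc([(130,135),(335,62),(582,465),(365,550),(424,424),(350,297)],255,160,7)); s=(g,rk[[1,2,3,0,4,5]],s[2])
np.set_printoptions(precision=4,suppress=True)
for o in ([t],[s],[t,s]):
    x,e=fitpose(o,[.55,0,0]); print(x,np.degrees(x[2])); print(e.round(1).tolist())
for n,a,b,z in (('tall',(500,387),(477,122),.088),('short',(137,204),(652,530),.066)):
    print(n,back(f,uc(a,90,230,6),z),back(g,uc(b,330,205,6),z))
print('jar',back(g,uc((155,555),330,205,6),.06))
gs=np.array([[7,30,106],[7,-30,106],[-7,-30,106],[-7,30,106]])/1e3
x,e=fitpose([(f,gs,uc([(362,212),(570,243),(570,277),(358,258)],380,235,7))],[.5,-.3,0]);print('guard top',x,np.degrees(x[2]),e.round(1).tolist())
b=np.array([[30,75,0],[30,-75,0],[-30,-75,0],[-30,75,0]])/1e3
E
```

```text
[ 0.5109  0.0446 -0.295 ] -16.903147753084834
[[0.1, 0.1], [-0.3, 0.3], [-0.1, -0.2], [0.2, 0.3], [0.1, -0.3], [0.0, -0.3]]
[ 0.509   0.0478 -0.2992] -17.142934620079508
[[0.7, 0.0], [-0.5, 0.7], [-0.5, 0.3], [0.4, -0.4], [0.0, -0.2], [-0.2, -0.2]]
[ 0.5099  0.0461 -0.2964] -16.982002718311055
[[-0.6, 0.5], [-1.0, 0.9], [-0.8, 0.3], [-0.5, 0.7], [-0.6, 0.2], [-0.7, 0.2], [-0.2, -0.1], [-1.4, 0.5], [-1.3, -0.1], [-0.3, -0.7], [-0.8, -0.5], [-1.0, -0.5]]
tall [0.4165 0.2438 0.088 ] [0.4171 0.2492 0.088 ]
short [0.4782 0.374  0.066 ] [0.4785 0.377  0.066 ]
jar [0.5981 0.2809 0.06  ]
guard top [ 0.4587 -0.2986 -0.1294] -7.413563791099657 [[-0.2, -0.3], [0.5, -1.1], [-0.1, 1.1], [-0.3, 0.3]]
```

```bash
cat > plan.py <<'E'
from h import *
np.set_printoptions(precision=4,suppress=True)
def tgt(a):
    y=np.array([0,0,-1.]); z=np.array([np.cos(a),np.sin(a),0]); return np.column_stack([np.cross(y,z),y,z])
def delta(r,pos,deg):
    o=r.get_obs(); M=R.from_rotvec(o['orientation']).as_matrix()
    best=min((R.from_matrix(tgt(np.radians(deg+k))@M.T).as_rotvec() for k in (0,180)),key=np.linalg.norm)
    print('tcp',o['tcp_pos'],'t',round(o['clock'],2),'j',o['joints'],'w',round(o['grip_width'],4),'F',o['contact_force'],'M',o['moment']); print('shift',np.array(pos)-o['tcp_pos'],'turn',best)
E
python3 - <<'E'
from plan import *
from bench import r
M=R.from_rotvec(r.get_obs()['orientation']).as_matrix(); print(M)
delta(r,[.417,.2465,.0.__class__(.15)],-17)
E
```

```text
[[ 0.973  -0.0003  0.2307]
 [-0.2307 -0.0017  0.973 ]
 [ 0.0001 -1.     -0.0017]]
tcp [0.1556 0.6563 0.2304] t 0.1 j [-1.4461  0.4778  0.0223  1.5563 -0.0115  1.1093 -0.0831] w 0.0857 F [ 0.372  -0.7259 -0.0302] M [-0.0264 -0.0276 -0.0062]
shift [ 0.2614 -0.4098 -0.0804] turn [0.0016 0.001  1.5069]
```

>>> send_rows(rows="0.0238 -0.0373 -0.004 0 0 -0.1486;0.0238 -0.0373 -0.004 0 0 -0.1486;0.0238 -0.0373 -0.004 0 0 -0.1486;0.0238 -0.0373 -0.004 0 0 -0.1486;0.0238 -0.0373 -0.004 0 0 -0.1486;0.0238 -0.0373 -0.004 0 0 -0.1486;0.0238 -0.0373 -0.004 0 0 -0.1486;0.0238 -0.0373 -0.004 0 0 -0.1486;0.0238 -0.0373 -0.004 0 0 -0.1486;0.0238 -0.0373 -0.004 0 0 -0.1486;0.0238 -0.0373 -0.004 0 0 -0.1486;0 0 0 0 0 0;0 0 0 0 0 0", grip=0.06)

```text
clock: 1.4
tcp_pos: [0.4176, 0.2457, 0.1871]
orientation: [-1.054, 1.425, -1.425]
contact_force: [-0.0, 0.6, 0.8]
grip_width: 0.0599
```

Run:
```python
from plan import *
from bench import r
delta(r,[.417,.2465,.11],-17)
grab(r,'scene','s1');grab(r,'top','t1')
crop('s1',330,60,490,280,3,'s1c'); crop('t1',60,150,340,400,2.5,'t1c')
```

```text
tcp [0.4176 0.2457 0.1871] t 1.4 j [-1.0881  0.2296  0.4968  2.0718 -0.1421  0.8726 -0.8086] w 0.0599 F [-0.043   0.559   0.7617] M [ 0.1123  0.0127 -0.008 ]
shift [-0.0006  0.0008 -0.0771] turn [ 0.0003 -0.0004  0.0014]
```

View pics/s1c.png

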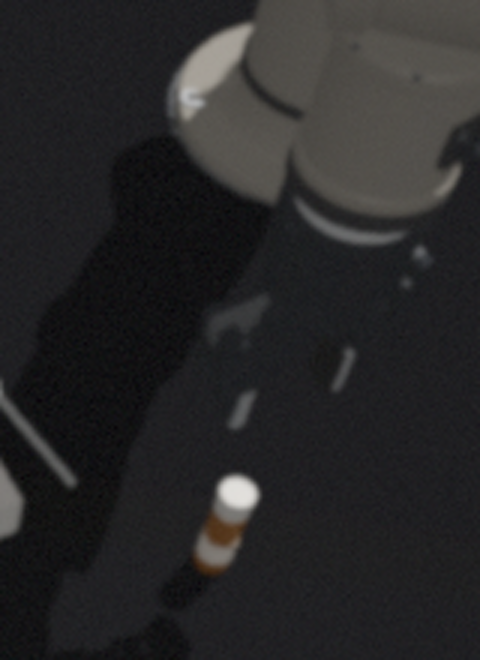

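View pics/t1c.png

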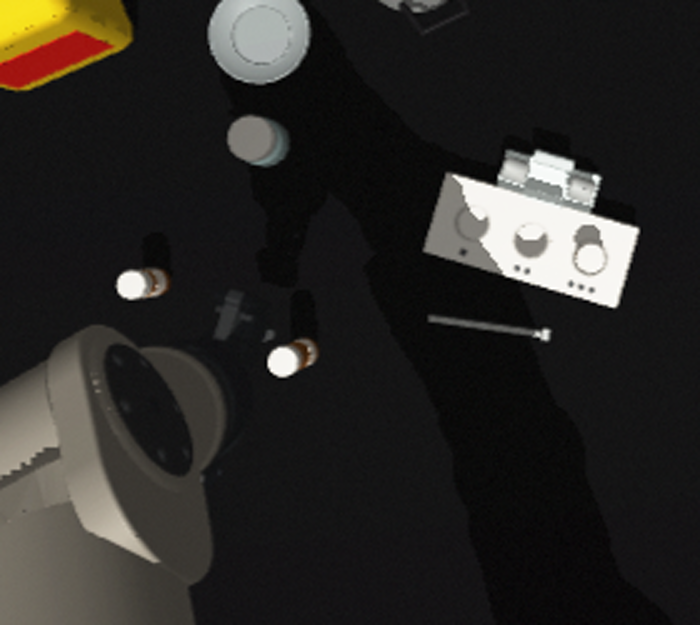

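Run:
```python
from fit import *
f=load('top0');g=load('scene0')
P=np.array([.4176,.2457,.187]); j=np.array([np.cos(np.radians(-17)),np.sin(np.radians(-17)),0])
for dz in (0,.008,.02): 
  pp=P+[0,0,dz]; pts=[pp,pp+.03*j,pp-.03*j]
  print((proj(g,pts)-[330,60]).__mul__(3)); print((proj(f,pts)-[60,150])*2.5)
crop('s1',370,160,460,260,8,'s1d'); crop('t1',130,260,200,320,10,'t1d')
```

```text
[[268.88462461 401.71573585]
 [226.60969885 417.96456376]
 [310.53517446 385.70689364]]
[[248.0957846  373.18375577]
 [260.37146388 332.90181787]
 [235.76570748 413.6441971 ]]
[[272.1060181  393.72030647]
 [229.54079598 410.02968762]
 [314.0379677  377.65357136]]
[[245.20510324 374.48321617]
 [257.6012337  333.82425016]
 [232.75352869 415.32403727]]
[[277.02833864 381.50321268]
 [234.02016783 397.90342256]
 [319.38953186 365.34971333]]
[[240.76674618 376.47840985]
 [253.34803902 335.24048052]
 [228.12838242 417.90340159]]
```

View pics/s1d.png

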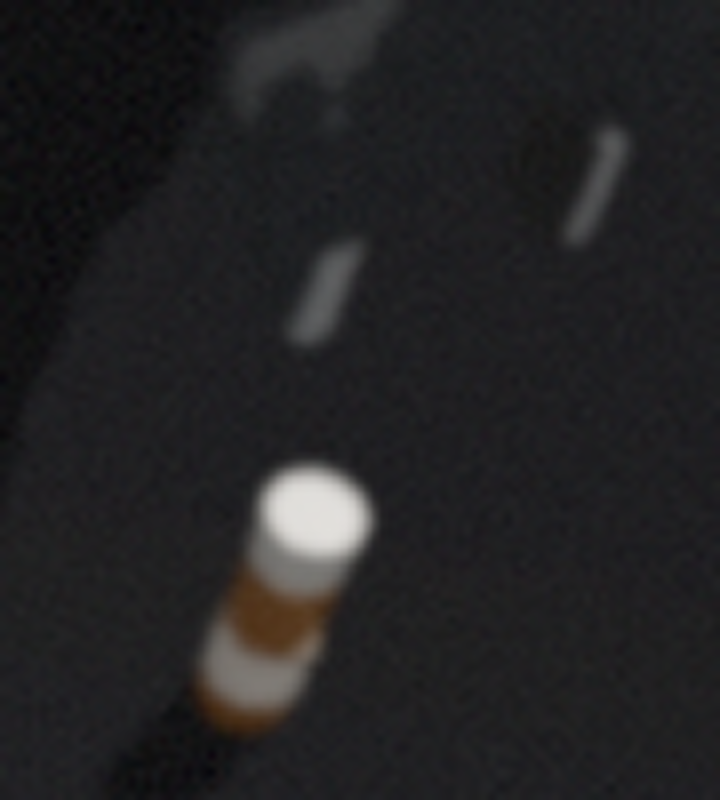

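View pics/t1d.png

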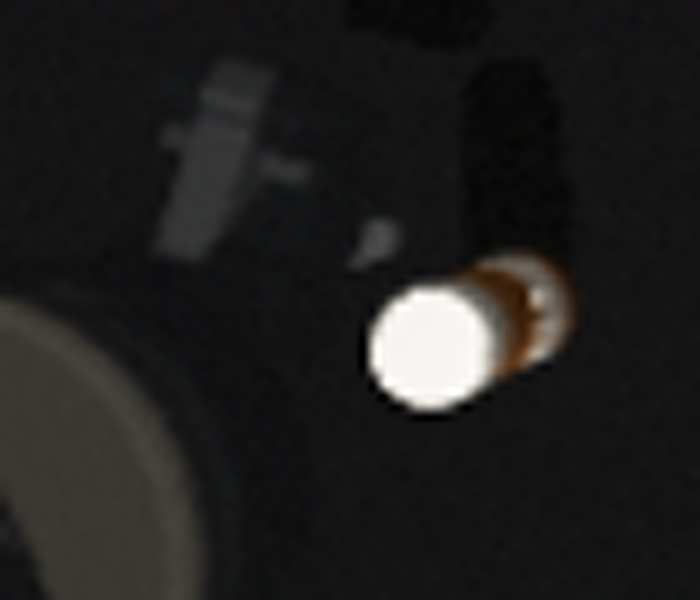

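Run:
```python
from fit import *
np.set_printoptions(precision=4,suppress=True)
f=load('top0');g=load('scene0')
print('tall',back(f,uc((430,348),130,260,10),.088),back(g,uc((315,511),370,160,8),.088))
P=np.array([.4176,.2457,.187]); j=np.array([np.cos(np.radians(-17)),np.sin(np.radians(-17)),0]);l=np.array([-j[1],j[0],0])
for o in (0.011,):
 for h in (.030,.037,.044):
  for dz in (.003,.006,.009):
   print(h,dz,(uc([(305,335),(578,240)],370,160,8)-proj(g,[P+o*l+h*j+[0,0,dz],P+o*l-h*j+[0,0,dz]])).round(1).tolist())
```

```text
tall [0.416  0.2445 0.088 ] [0.4146 0.2468 0.088 ]
0.03 0.003 [[-1.6, -1.4], [4.4, -2.4]]
0.03 0.006 [[-2.0, -0.4], [3.9, -1.4]]
0.03 0.009 [[-2.3, 0.6], [3.5, -0.4]]
0.037 0.003 [[1.8, -2.7], [1.1, -1.1]]
0.037 0.006 [[1.4, -1.7], [0.7, -0.1]]
0.037 0.009 [[1.0, -0.7], [0.2, 0.9]]
0.044 0.003 [[5.1, -4.0], [-2.1, 0.1]]
0.044 0.006 [[4.8, -3.0], [-2.6, 1.1]]
0.044 0.009 [[4.4, -2.0], [-3.0, 2.1]]
```

>>> send_rows(rows="-0.002 0 -0.034 0 0 0;0 0 -0.035 0 0 0;0 0 -0.035 0 0 0;0 0 -0.02 0 0 0;0 0 -0.01 0 0 0;0 0 0 0 0 0;0 0 0 0 0 0")

```text
clock: 2.2
tcp_pos: [0.4158, 0.2474, 0.054]
orientation: [-1.053, 1.423, -1.423]
contact_force: [0.3, 0.3, 0.0]
grip_width: 0.06
```

>>> send_rows(rows="0 0 0 0 0 0;0 0 0 0 0 0;0 0 0 0 0 0;0 0 0 0 0 0;0 0 0 0 0 0;0 0 0 0 0 0;0 0 0 0 0 0", grip=0, grip_force=30)

```text
clock: 2.9
tcp_pos: [0.4161, 0.247, 0.0542]
orientation: [-1.052, 1.424, -1.424]
contact_force: [-0.8, -0.8, 7.5]
grip_width: 0.0234
```

Run:
```python
from plan import *
from bench import r
delta(r,[.417,.2465,.11],-17)
grab(r,'scene','s2')
crop('s2',370,160,460,260,7,'s2d')
```

```text
tcp [0.4161 0.247  0.0542] t 2.9 j [-0.9826  0.4572  0.3914  2.1659 -0.3181  0.5704 -0.6547] w 0.0234 F [-0.8194 -0.7944  7.5177] M [0.0083 0.3205 0.0473]
shift [ 0.0009 -0.0005  0.0558] turn [-0.0013  0.001   0.0001]
```

View pics/s2d.png

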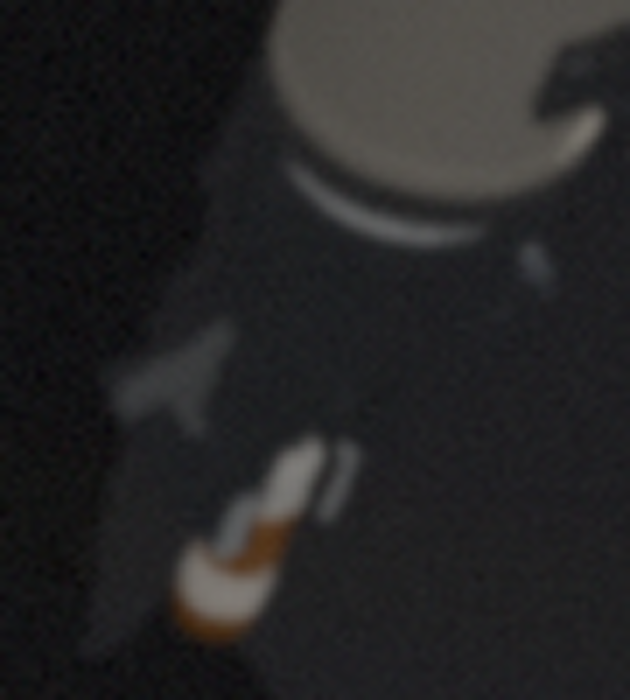

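>>> send_rows(rows="0 0 0.03 0 0 0;0 0 0.04 0 0 0;0.005 -0.01 0.01 0 0 0;0.018 -0.025 0 0 0 0;0.025 -0.035 0 0 0 0;0.025 -0.035 0 0 0 0;0.025 -0.035 0 0 0 0;0.011 -0.01 -0.01 0 0 0;0 0 -0.01 0 0 0;0 0 0 0 0 0;0 0 0 0 0 0")

```text
clock: 4.05
tcp_pos: [0.5233, 0.0975, 0.1128]
orientation: [-1.057, 1.424, -1.422]
contact_force: [-0.1, -0.5, 0.2]
grip_width: 0.023
```

Run:
```python
from plan import *
from bench import r
delta(r,[.5254,.0968,.11],-17)
grab(r,'scene','s3');grab(r,'top','t3')
crop('s3',255,130,365,260,5,'s3d');crop('t3',190,160,340,300,5,'t3d')
```

```text
tcp [0.5233 0.0975 0.1128] t 4.05 j [-0.6906  0.4321  0.491   2.0263 -0.2938  0.7526 -0.3158] w 0.023 F [-0.099  -0.4851  0.2172] M [-0.0185 -0.0208  0.03  ]
shift [ 0.0021 -0.0007 -0.0028] turn [-0.0001 -0.0019 -0.0018]
```

View pics/s3d.png

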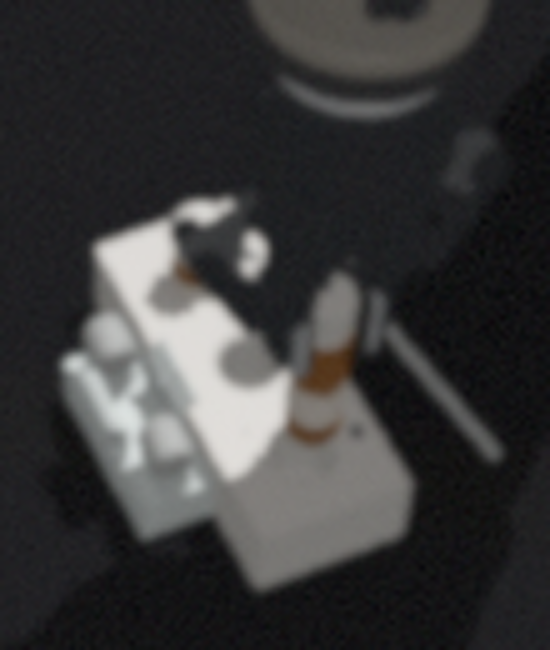

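View pics/t3d.png

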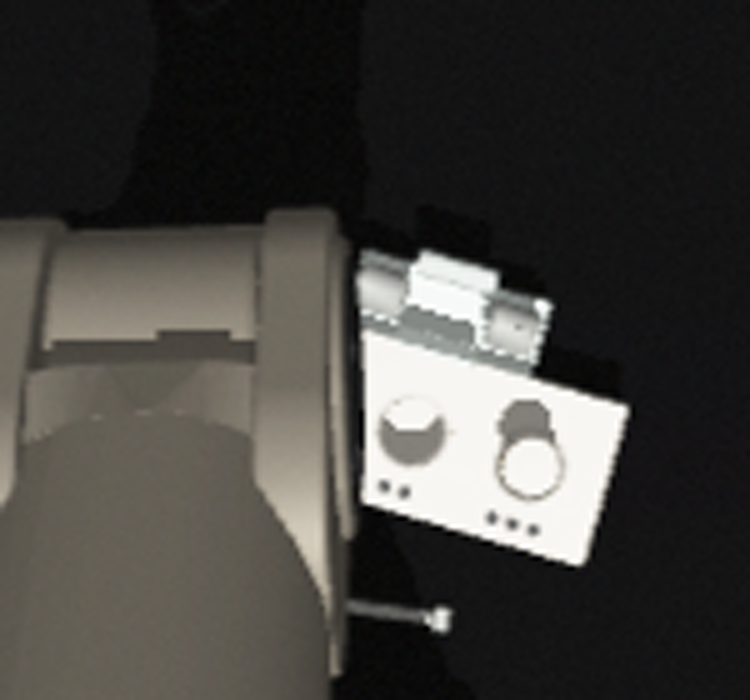

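Run:
```python
from fit import *
crop('s3',300,175,345,225,14,'s3e')
```

```text
(no output)
```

View pics/s3e.png

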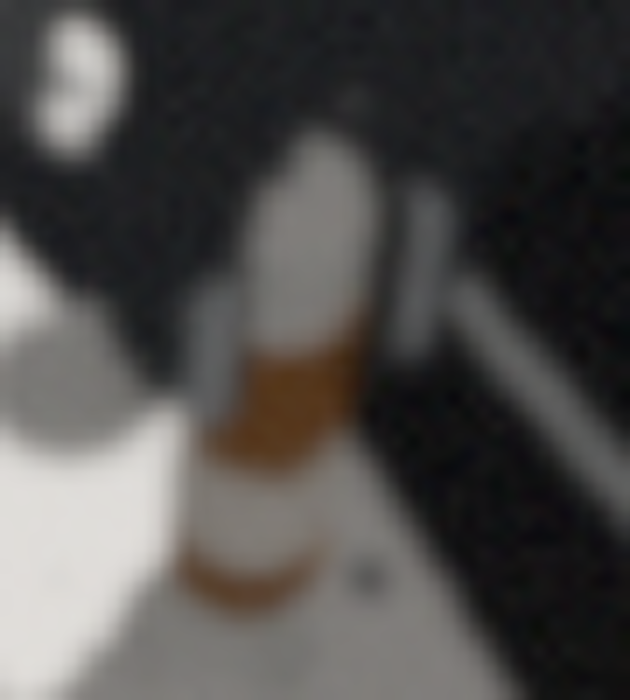

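Run:
```python
from fit import *
g=load('scene0'); np.set_printoptions(precision=4,suppress=True)
th=np.linspace(0,2*np.pi,180)
def ext(x,y):
    uv=proj(g,np.c_[x+.012*np.cos(th),y+.012*np.sin(th),0*th+.0586]); 
    return np.array([uv[:,0].min(),uv[:,0].max(),uv[:,1].max()])
m=np.array([uc((178,560),300,175,14)[0],uc((322,550),300,175,14)[0],uc((243,617),300,175,14)[1]])
s=least_squares(lambda v:ext(*v)-m,[.523,.0975],diff_step=1e-4); print(s.x,s.fun)
p,e=np.array([.509,.0478]),0
a=-.2992; print('pocket1 in scene frame',p+.052*np.array([-np.sin(a),np.cos(a)]))
```

```text
[0.5198 0.0977] [-0.6155  0.6146 -0.0099]
pocket1 in scene frame [0.5243 0.0975]
```

>>> send_rows(rows="0.003 0 -0.007 0 0 0;0 0 -0.006 0 0 0;0 0 0 0 0 0;0 0 0 0 0 0")

```text
clock: 4.55
tcp_pos: [0.5273, 0.0965, 0.1]
orientation: [-1.055, 1.424, -1.424]
contact_force: [-0.8, -0.8, -0.2]
grip_width: 0.0232
```

Run:
```python
from plan import *
from bench import r
delta(r,[.5254,.0968,.11],-17)
grab(r,'scene','s4')
crop('s4',290,170,345,230,13,'s4e')
```

```text
tcp [0.5273 0.0965 0.1   ] t 4.55 j [-0.6756  0.4571  0.4796  2.0261 -0.3105  0.7291 -0.3003] w 0.0232 F [-0.7682 -0.7722 -0.2325] M [-0.0166  0.043   0.0382]
shift [-0.0019  0.0003  0.01  ] turn [ 0.0003 -0.0007 -0.0003]
```

View pics/s4e.png

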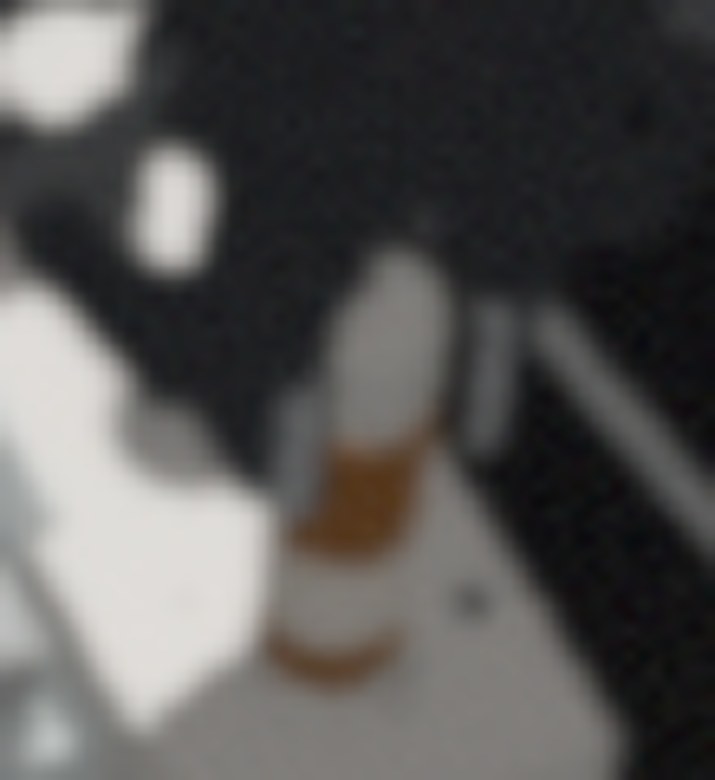

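Run:
```python
from fit import *
g=load('scene4') if 0 else load('s4'); np.set_printoptions(precision=4,suppress=True)
th=np.linspace(0,2*np.pi,180)
def circ(x,y,z,r): return proj(g,np.c_[x+r*np.cos(th),y+r*np.sin(th),0*th+z])
def ext(x,y):
    uv=circ(x,y,.0458,.012); return np.array([uv[:,0].min(),uv[:,0].max(),uv[:,1].max()])
m=np.array([uc((266,640),290,170,13)[0],uc((402,632),290,170,13)[0],uc((330,690),290,170,13)[1]])
s=least_squares(lambda v:ext(*v)-m,[.523,.0975],diff_step=1e-4); print(s.x,s.fun)
im=cv2.imread('pics/s4.png')
im=cv2.resize(im[170:230,290:345],None,fx=13,fy=13,interpolation=cv2.INTER_CUBIC); im=cv2.convertScaleAbs(im,alpha=1.8,beta=-60)
def dr(c,col): cv2.polylines(im,[(((c-[290,170]+.5)*13-.5)*1).astype(np.int32)],True,col,1)
dr(circ(.5243,.0975,.04,.014),(0,255,0)); dr(circ(.5273,.0965,.0458,.012),(255,0,255)); dr(circ(*s.x,.0458,.012),(255,255,0))
cv2.imwrite('pics/s4o.png',im)
```

```text
[0.5236 0.0964] [-0.4726  0.472  -0.0075]
```

View pics/s4o.png

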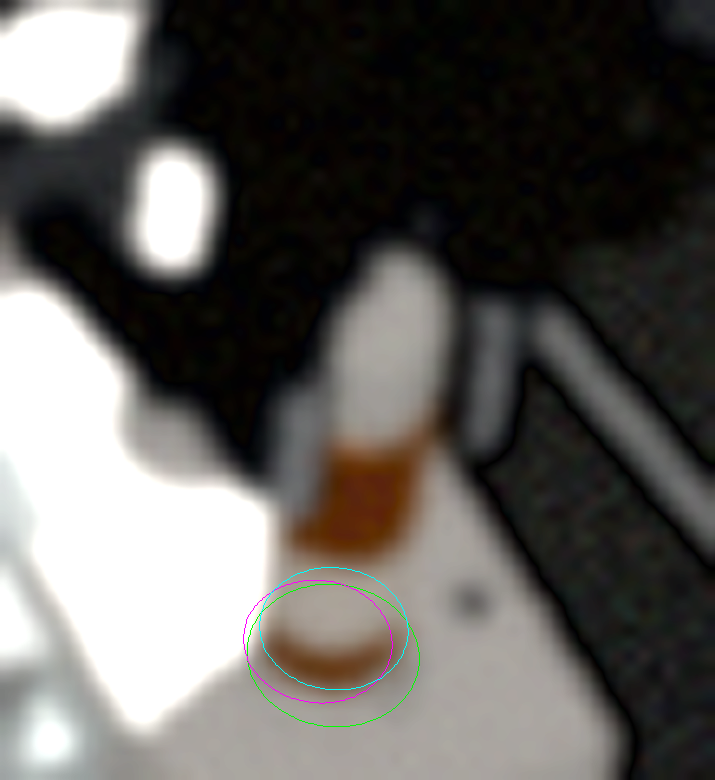

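>>> send_rows(rows="0.0005 0.001 -0.004 0 0 0;0 0 -0.004 0 0 0;0 0 -0.004 0 0 0;0 0 0 0 0 0;0 0 0 0 0 0")

```text
clock: 5.1
tcp_pos: [0.5279, 0.0974, 0.0881]
orientation: [-1.054, 1.424, -1.424]
contact_force: [0.1, -0.5, 0.2]
grip_width: 0.0234
```

>>> send_rows(rows="0 0 -0.006 0 0 0;0 0 -0.006 0 0 0;0 0 -0.005 0 0 0;0 0 -0.003 0 0 0;0 0 0 0 0 0")

```text
clock: 5.6
tcp_pos: [0.5277, 0.0974, 0.0677]
orientation: [-1.055, 1.425, -1.424]
contact_force: [-0.1, 0.5, -1.0]
grip_width: 0.0228
```

>>> send_rows(rows="0 0 -0.002 0 0 0;0 0 -0.0015 0 0 0;0 0 -0.001 0 0 0;0 0 0 0 0 0;0 0 0 0 0 0")

```text
clock: 6.1
tcp_pos: [0.5282, 0.0975, 0.0642]
orientation: [-1.053, 1.424, -1.424]
contact_force: [-1.7, -0.2, 4.9]
grip_width: 0.0231
```

>>> send_rows(rows="0 0 0 0 0 0;0 0 0 0 0 0;0 0 0 0 0 0;0 0 0.005 0 0 0;0 0 0.02 0 0 0;0 0 0.03 0 0 0;0 0 0.03 0 0 0;0 0 0.01 0 0 0;0 0 0 0 0 0", grip=0.04)

```text
clock: 7.0
tcp_pos: [0.529, 0.0978, 0.1603]
orientation: [-1.051, 1.423, -1.424]
contact_force: [0.2, 0.2, -0.5]
grip_width: 0.0404
```

Run:
```python
from plan import *
from bench import r
delta(r,[.4782,.3755,.12],-17)
grab(r,'scene','s5');grab(r,'top','t5')
crop('s5',255,130,365,260,5,'s5d')
```

```text
tcp [0.529  0.0978 0.1603] t 7.0 j [-0.7247  0.3679  0.5313  1.9834 -0.2462  0.8492 -0.3558] w 0.0404 F [ 0.1784  0.1724 -0.4909] M [0.0177 0.0047 0.0066]
shift [-0.0508  0.2777 -0.0403] turn [-0.0015  0.0031 -0.0002]
```

View pics/s5d.png

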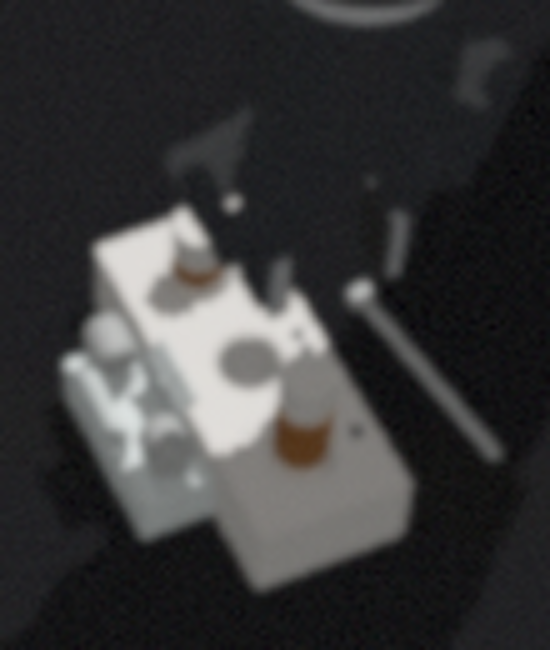

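View pics/t5.png

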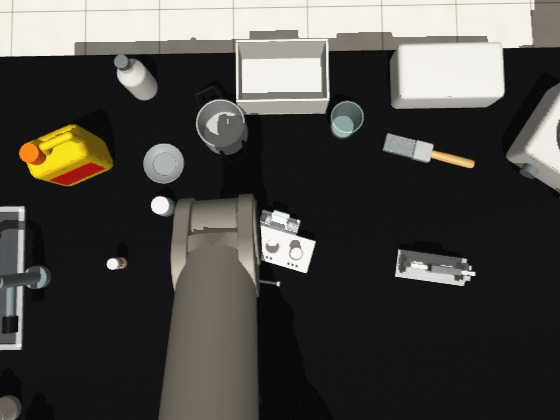

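>>> send_rows(rows="-0.006 0.035 0 0 0 0;-0.007 0.041 0 0 0 0;-0.007 0.041 0 0 0 0;-0.007 0.041 0 0 0 0;-0.007 0.041 -0.015 0 0 0;-0.007 0.041 -0.025 0 0 0;-0.007 0.035 -0.03 0 0 0;-0.001 0.004 -0.025 0 0 0;0 0 -0.015 0 0 0;0 0 -0.009 0 0 0;0 0 0 0 0 0;0 0 0 0 0 0", grip=0.06)

```text
clock: 8.3
tcp_pos: [0.4801, 0.3754, 0.0405]
orientation: [-1.052, 1.425, -1.426]
contact_force: [0.3, 0.3, 1.0]
grip_width: 0.0602
```

Run:
```python
from plan import *
from bench import r
delta(r,[.480,.377,.038],-17)
grab(r,'scene','s6')
crop('s6',390,200,480,330,6,'s6d')
```

```text
tcp [0.4801 0.3754 0.0405] t 8.3 j [-1.0513  0.6373  0.3873  1.8747 -0.3569  0.697  -0.755 ] w 0.0602 F [0.3266 0.3348 0.9667] M [-0.0045  0.004  -0.0065]
shift [-0.0001  0.0016 -0.0025] turn [-0.0002  0.0008  0.0021]
```

View pics/s6d.png

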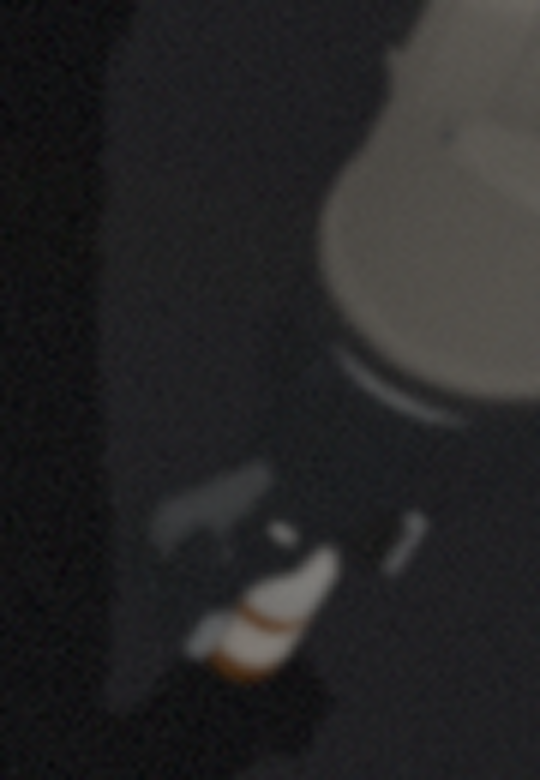

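>>> send_rows(rows="0.004 0.001 -0.0015 0 0 0;0 0 0 0 0 0")

```text
clock: 8.55
tcp_pos: [0.4842, 0.3778, 0.0392]
orientation: [-1.051, 1.424, -1.424]
contact_force: [0.0, -0.0, 0.1]
grip_width: 0.0597
```

>>> send_rows(rows="0 0 0 0 0 0;0 0 0 0 0 0;0 0 0 0 0 0;0 0 0 0 0 0;0 0 0 0 0 0;0 0 0 0 0 0;0 0 0 0 0 0", grip=0)

```text
clock: 9.25
tcp_pos: [0.4829, 0.3777, 0.0385]
orientation: [-1.054, 1.424, -1.424]
contact_force: [-1.9, 0.1, 5.8]
grip_width: 0.0233
```

Run:
```python
from plan import *
from bench import r
delta(r,[.5127,.0479,.120],-17)
```

```text
tcp [0.4829 0.3777 0.0385] t 9.25 j [-1.0474  0.6449  0.3846  1.8656 -0.3585  0.6992 -0.7517] w 0.0233 F [-1.8542  0.0552  5.8404] M [ 0.051   0.4755 -0.0108]
shift [ 0.0298 -0.3298  0.0815] turn [-0.0003 -0.0002 -0.0003]
```

>>> send_rows(rows="0 0 0.04 0 0 0;0 0 0.045 0 0 0;0 -0.01 0.04 0 0 0;0.003 -0.032 0.006 0 0 0;0.004 -0.043 0 0 0 0;0.004 -0.043 0 0 0 0;0.004 -0.043 0 0 0 0;0.004 -0.043 0 0 0 0;0.004 -0.043 0 0 0 0;0.004 -0.043 0 0 0 0;0.003 -0.03 0 0 0 0;0 0 -0.025 0 0 0;0 0 -0.035 0 0 0;0 0 -0.02 0 0 0;0 0 -0.004 0 0 0;0 0 0 0 0 0;0 0 0 0 0 0")

```text
clock: 10.95
tcp_pos: [0.5138, 0.0474, 0.0862]
orientation: [-1.052, 1.423, -1.425]
contact_force: [0.0, 0.2, 0.3]
grip_width: 0.0232
```

```bash
cat > chk.py <<'E'
import sys
from fit import *
def over(fn,tcp,zu,pocket,meas=None,x0=280,y0=150,x1=335,y1=210,s=13):
    g=load(fn); th=np.linspace(0,2*np.pi,180)
    circ=lambda x,y,z,r: proj(g,np.c_[x+r*np.cos(th),y+r*np.sin(th),0*th+z])
    im=cv2.resize(cv2.imread(f'pics/{fn}.png')[y0:y1,x0:x1],None,fx=s,fy=s,interpolation=cv2.INTER_CUBIC)
    dr=lambda c,col: cv2.polylines(im,[((c-[x0,y0]+.5)*s-.5).astype(np.int32)],True,col,1)
    if meas is not None:
        m=np.array([uc((meas[0],0),x0,y0,s)[0],uc((meas[1],0),x0,y0,s)[0],uc((0,meas[2]),x0,y0,s)[1]])
        def ext(v): uv=circ(*v,zu,.012); return np.array([uv[:,0].min(),uv[:,0].max(),uv[:,1].max()])-m
        q=least_squares(ext,tcp[:2],diff_step=1e-4); print('vial scene frame',q.x,q.fun); dr(circ(*q.x,zu,.012),(255,255,0))
    dr(circ(*pocket,.04,.014),(0,255,0)); 
    cv2.imwrite(f'pics/{fn}o.png',im)
E
python3 - <<'E'
from plan import *
from bench import r
from chk import over
delta(r,[.5127,.0479,.0835],-17)
grab(r,'scene','s7'); over('s7',None,0,(.509,.0478))
E
```

```text
tcp [0.5138 0.0474 0.0862] t 10.95 j [-0.6101  0.4555  0.4983  2.0825 -0.3409  0.6799 -0.1836] w 0.0232 F [0.0332 0.1824 0.2998] M [ 0.0079 -0.0239 -0.0271]
shift [-0.0011  0.0005 -0.0027] turn [-0.0002  0.0016  0.0001]
```

View pics/s7o.png

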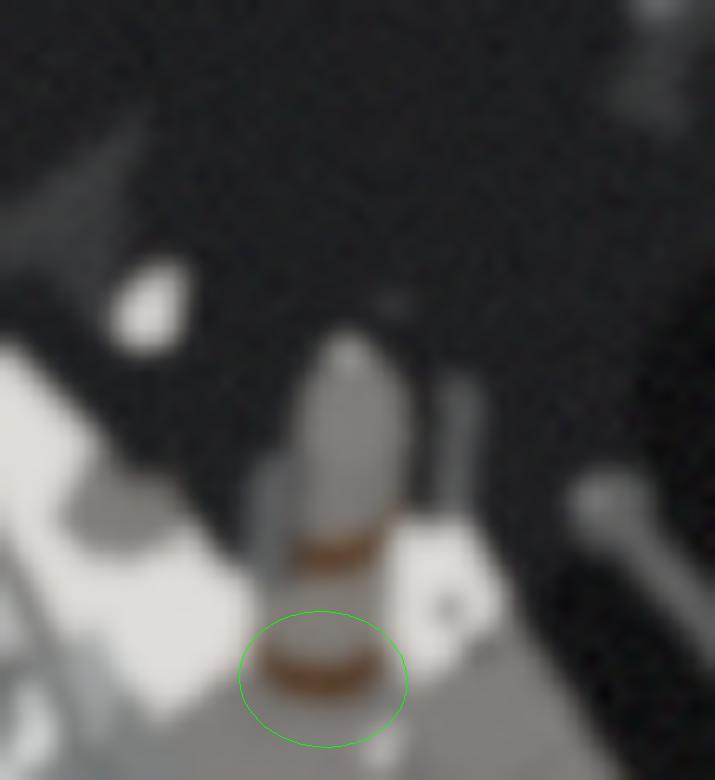

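Run:
```python
from chk import over
over('s7',(.51,.047),.0477,(.509,.0478),(253,386,700))
```

```text
vial scene frame [0.5083536 0.0455823] [-0.44259557  0.44217925 -0.00700773]
```

>>> send_rows(rows="0.0005 0.0012 -0.003 0 0 0;0 0 -0.004 0 0 0;0 0 -0.004 0 0 0;0 0 0 0 0 0;0 0 0 0 0 0")

```text
clock: 11.5
tcp_pos: [0.5134, 0.0486, 0.0741]
orientation: [-1.054, 1.425, -1.424]
contact_force: [0.0, -0.8, 0.4]
grip_width: 0.0229
```

Underside is ~4 mm inside without any force; continue.

>>> send_rows(rows="0 0 -0.004 0 0 0;0 0 -0.006 0 0 0;0 0 -0.006 0 0 0;0 0 -0.005 0 0 0;0 0 0 0 0 0;0 0 0 0 0 0")

```text
clock: 12.1
tcp_pos: [0.5135, 0.0486, 0.0531]
orientation: [-1.054, 1.424, -1.424]
contact_force: [-0.1, 0.8, 0.0]
grip_width: 0.023
```

>>> send_rows(rows="0 0 -0.002 0 0 0;0 0 -0.0015 0 0 0;0 0 -0.001 0 0 0;0 0 -0.001 0 0 0;0 0 0 0 0 0")

```text
clock: 12.6
tcp_pos: [0.5137, 0.0488, 0.0484]
orientation: [-1.053, 1.425, -1.424]
contact_force: [-3.2, -0.1, 8.1]
grip_width: 0.0232
```

>>> send_rows(rows="0 0 0 0 0 0;0 0 0 0 0 0;0 0 0 0 0 0;0 0 0.005 0 0 0;0 0 0.02 0 0 0;0 0 0.035 0 0 0;0 0 0.035 0 0 0;0 0 0.025 0 0 0;0 0 0 0 0 0", grip=0.038)

```text
clock: 13.5
tcp_pos: [0.5158, 0.0489, 0.1713]
orientation: [-1.047, 1.421, -1.425]
contact_force: [0.4, 0.3, 0.6]
grip_width: 0.0382
```

Run:
```python
from plan import *
from bench import r
delta(r,[.4605,-.2954,.2],-7.4)
grab(r,'scene','s8')
crop('s8',255,130,365,260,5,'s8d');crop('s8',200,72,260,145,12,'s8g')
```

```text
tcp [0.5158 0.0489 0.1713] t 13.5 j [-0.6924  0.3222  0.5828  2.0228 -0.235   0.8542 -0.2758] w 0.0382 F [0.3698 0.2942 0.5751] M [ 0.0425 -0.0408 -0.0067]
shift [-0.0553 -0.3443  0.0287] turn [-0.0027  0.006   0.1678]
```

View pics/s8d.png

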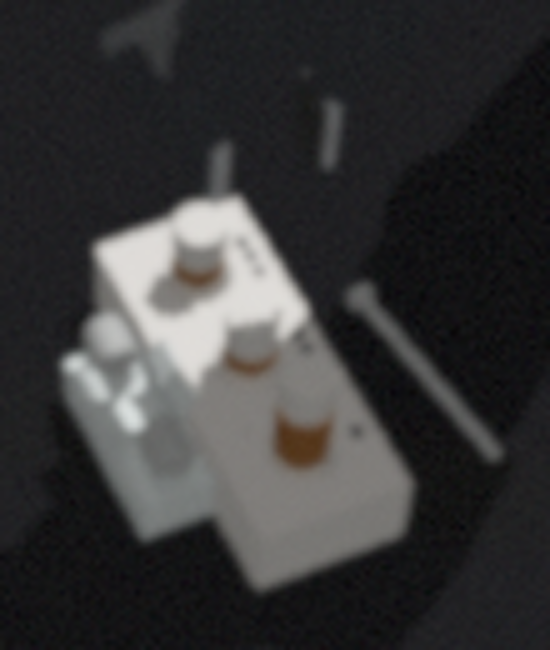

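View pics/s8g.png

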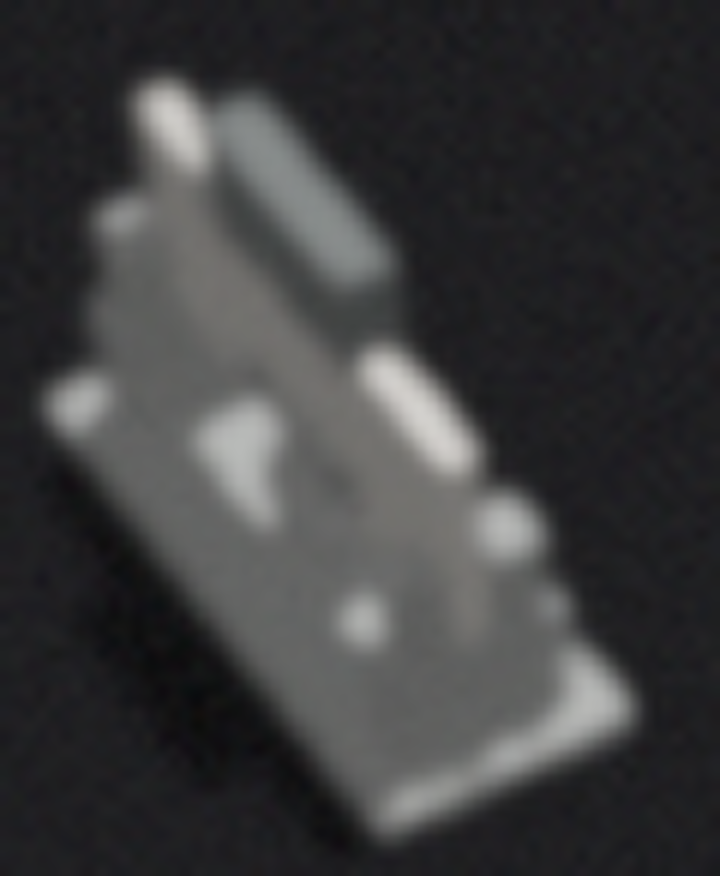

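Run:
```python
from fit import *
np.set_printoptions(precision=4,suppress=True)
g=load('s8');f=load('top0')
gs=np.array([[7,30,106],[7,-30,106],[-7,-30,106],[-7,30,106]])/1e3
o=(g,gs,uc([(345,290),(215,122),(255,92),(395,262)],200,72,12))
x,e=fitpose([o],[.46,-.3,-.13]); print(x,np.degrees(x[2]),e.round(1).tolist())
print(back(f,uc((465,246),380,235,7),.106))
# yaw: lit base edges in top (z~0.004)
for a,b in (((130,100),(605,165)),((105,290),(590,355))):
  p,q=[back(f,uc(c,380,235,7),.004) for c in (a,b)]; d=p-q; print(np.degrees(np.arctan2(-d[0],d[1])),np.linalg.norm(d))
p,q=back(f,uc((213,215),380,235,7),.084),back(f,uc((670,270),380,235,7),.084);d=p-q;print(np.degrees(np.arctan2(-d[0],d[1])),np.linalg.norm(d),(p+q)/2)
```

```text
[ 0.4566 -0.2942 -0.1744] -9.994727493449528 [[-0.3, 0.0], [-1.1, -0.4], [0.7, 0.1], [0.7, 0.3]]
[ 0.4591 -0.2987  0.106 ]
-8.562020430231142 0.14881437013726106
-8.348820360648451 0.15132205709160468
-7.601889211391576 0.13172768772349244 [ 0.4589 -0.2992  0.084 ]
```

>>> send_rows(rows="-0.0055 -0.034 0 0 0 0.015;-0.0065 -0.041 0 0 0 0.015;-0.0065 -0.041 0 0 0 0.015;-0.0065 -0.041 0 0 0 0.015;-0.0065 -0.041 0 0 0 0.015;-0.0065 -0.041 0 0 0 0.015;-0.0065 -0.041 0 0 0 0.015;-0.0065 -0.041 0 0 0 0.02;-0.0045 -0.023 -0.02 0 0 0.025;0 0 -0.02 0 0 0;0 0 0 0 0 0;0 0 0 0 0 0", grip=0.05)

```text
clock: 14.75
tcp_pos: [0.4574, -0.2946, 0.127]
orientation: [-1.137, 1.318, -1.315]
contact_force: [0.6, -0.1, 0.3]
grip_width: 0.0499
```

Run:
```python
from plan import *
from bench import r
delta(r,[.4605,-.295,.077],-8.4)
grab(r,'scene','s9');grab(r,'top','t9')
crop('s9',180,40,280,150,7,'s9g');crop('t9',360,200,500,320,5,'t9g')
```

```text
tcp [ 0.4574 -0.2946  0.127 ] t 14.75 j [-0.0036  0.446   0.5901  1.9936 -0.3401  0.8019  0.6352] w 0.0499 F [ 0.6111 -0.0706  0.2662] M [ 0.0031 -0.0136 -0.0476]
shift [ 0.0031 -0.0004 -0.05  ] turn [-0.001  -0.0023 -0.0001]
```

View pics/s9g.png

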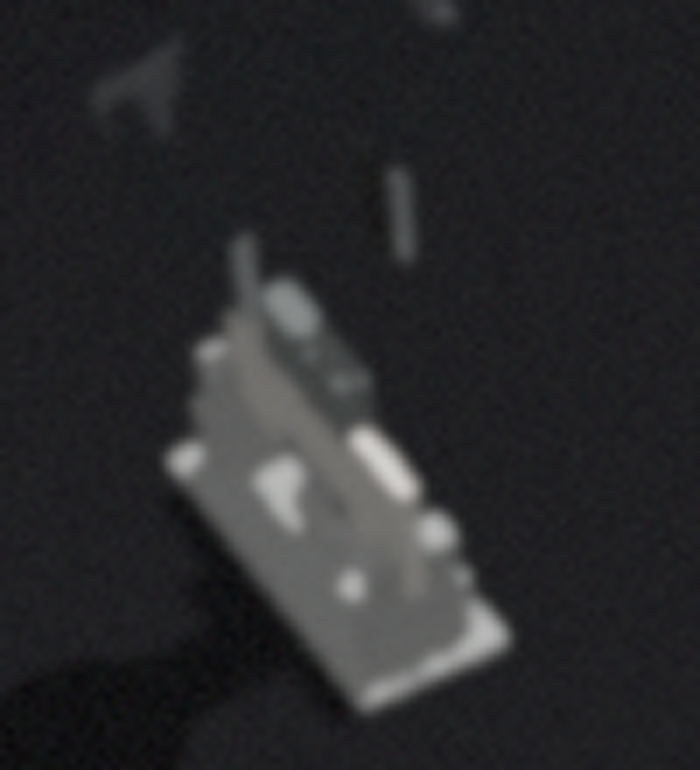

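View pics/t9g.png

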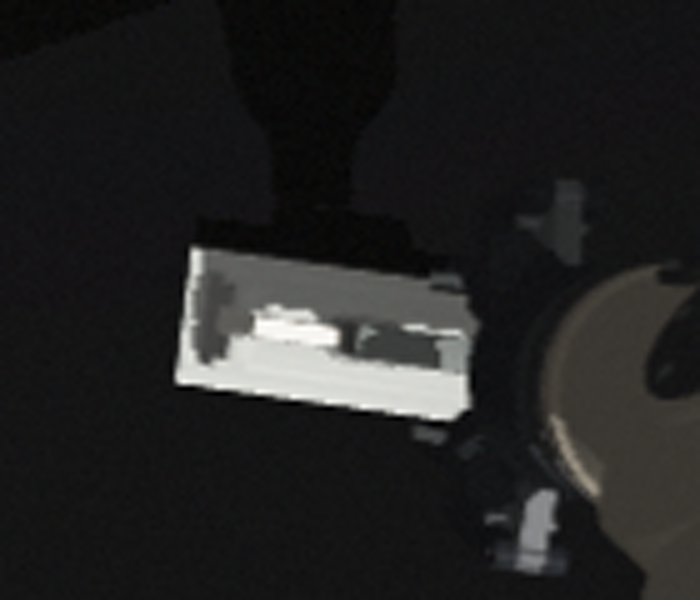

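>>> send_rows(rows="0.003 -0.0005 -0.01 -0.001 -0.0023 0;0 0 -0.02 0 0 0;0 0 -0.014 0 0 0;0 0 -0.006 0 0 0;0 0 0 0 0 0;0 0 0 0 0 0")

```text
clock: 15.45
tcp_pos: [0.4612, -0.296, 0.0781]
orientation: [-1.135, 1.314, -1.319]
contact_force: [-0.6, -0.4, 0.8]
grip_width: 0.05
```

Run:
```python
from plan import *
from bench import r
delta(r,[.4605,-.295,.077],-8.4)
grab(r,'scene','s10')
crop('s10',180,40,280,150,7,'s10g')
```

```text
tcp [ 0.4612 -0.296   0.0781] t 15.45 j [ 0.0426  0.5232  0.5365  2.0156 -0.4057  0.7041  0.6872] w 0.05 F [-0.6131 -0.4463  0.7514] M [ 0.0581  0.0211 -0.0106]
shift [-0.0007  0.001  -0.0011] turn [0.0013 0.0027 0.0001]
```

View pics/s10g.png

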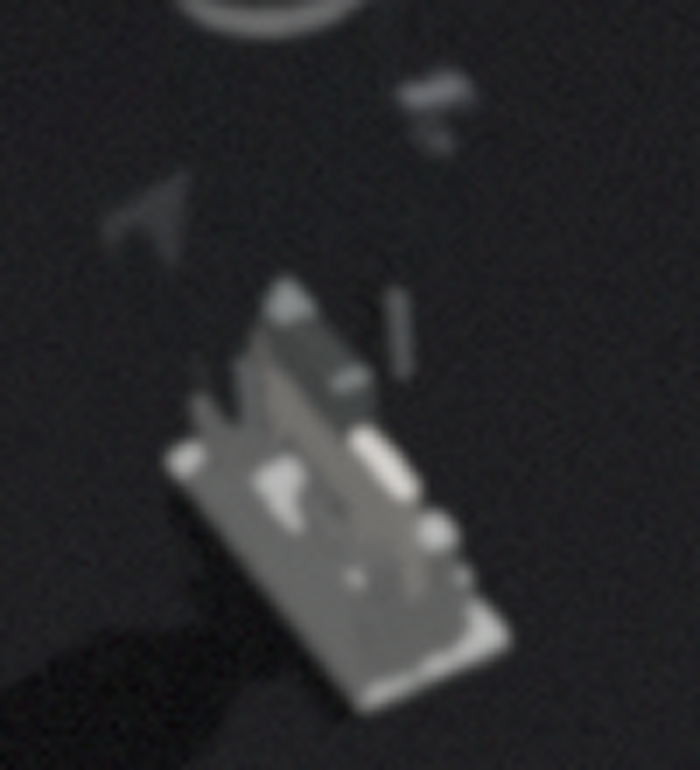

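>>> send_rows(rows="0 0 0 0 0 0;0 0 0 0 0 0;0 0 0 0 0 0;0 0 0 0 0 0;0 0 0 0 0 0;0 0 0 0 0 0;0 0 0 0 0 0;0 0 0 0 0 0", grip=0, grip_force=70)

```text
clock: 16.3
tcp_pos: [0.461, -0.2958, 0.0783]
orientation: [-1.134, 1.314, -1.318]
contact_force: [-1.2, 2.2, 5.5]
grip_width: 0.0129
```

>>> send_rows(rows="0 0 0.003 0 0 0;0 0 0.007 0 0 0;0 0 0 0 0 0;0 0 0 0 0 0")

```text
clock: 16.7
tcp_pos: [0.4612, -0.2958, 0.088]
orientation: [-1.135, 1.314, -1.318]
contact_force: [0.8, -0.1, -1.0]
grip_width: 0.0127
```

Run:
```python
from plan import *
from bench import r
delta(r,[.461,-.2958,.0783],-8.4)
grab(r,'scene','s11')
crop('s11',180,40,280,150,7,'s11g')
```

```text
tcp [ 0.4612 -0.2958  0.088 ] t 16.7 j [ 0.0326  0.5077  0.548   2.0113 -0.3935  0.7229  0.6772] w 0.0127 F [ 0.8445 -0.0978 -1.043 ] M [-0.0135  0.0091  0.002 ]
shift [-0.0002 -0.     -0.0097] turn [ 0.0012  0.0029 -0.0002]
```

View pics/s11g.png

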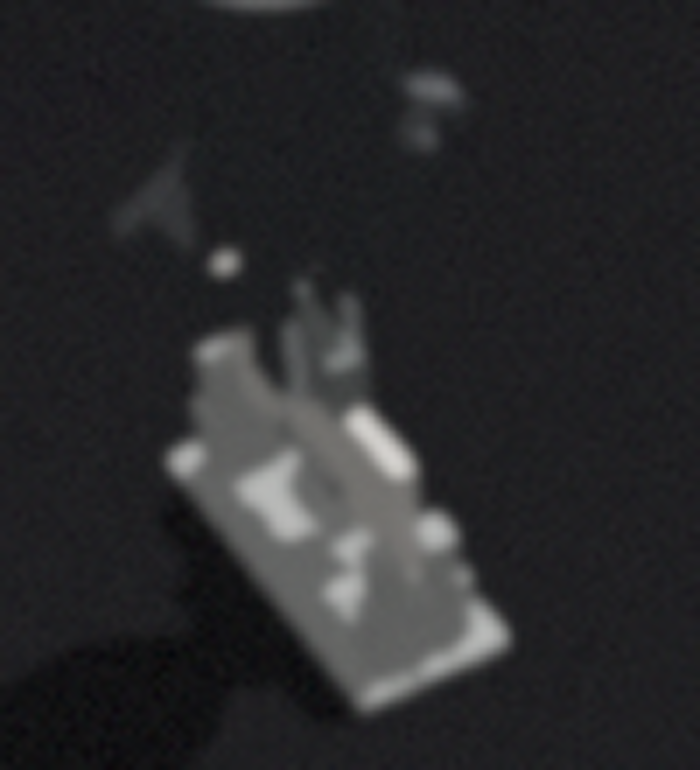

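>>> send_rows(rows="0 0 0.03 0 0 0;0 0 0.045 0 0 0;0 0 0.035 0 0 0;0.008 0.0254 0.01 0 0 -0.015;0.013 0.0415 0 0 0 -0.02;0.013 0.0415 0 0 0 -0.02;0.013 0.0415 0 0 0 -0.02;0.013 0.0415 0 0 0 -0.02;0.013 0.0415 0 0 0 -0.02;0.013 0.0415 0 0 0 -0.02;0.011 0.035 0 0 0 -0.015;0.005 0.018 0 0 0 0;0 0 -0.02 0 0 0;0 0 -0.02 0 0 0;0 0 -0.01 0 0 0;0 0 0 0 0 0;0 0 0 0 0 0")

```text
clock: 18.45
tcp_pos: [0.5632, 0.0309, 0.1583]
orientation: [-1.052, 1.422, -1.427]
contact_force: [-0.1, -0.2, -1.6]
grip_width: 0.0132
```

Run:
```python
from plan import *
from bench import r
delta(r,[.5633,.0316,.1033],-17)
grab(r,'scene','s12');grab(r,'top','t12')
crop('s12',240,90,360,240,5,'s12g');crop('t12',200,160,350,300,5,'t12g')
```

```text
tcp [0.5632 0.0309 0.1583] t 18.45 j [-0.6012  0.4202  0.5588  1.9259 -0.2842  0.8714 -0.1948] w 0.0132 F [-0.1242 -0.2447 -1.5634] M [-0.0174  0.0229  0.0331]
shift [ 0.0001  0.0007 -0.055 ] turn [0.0016 0.0025 0.0009]
```

View pics/s12g.png

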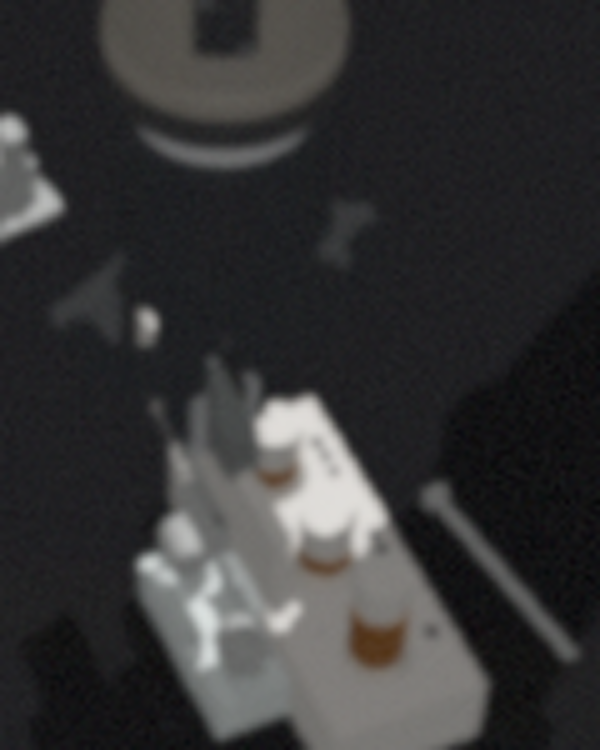

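View pics/t12g.png

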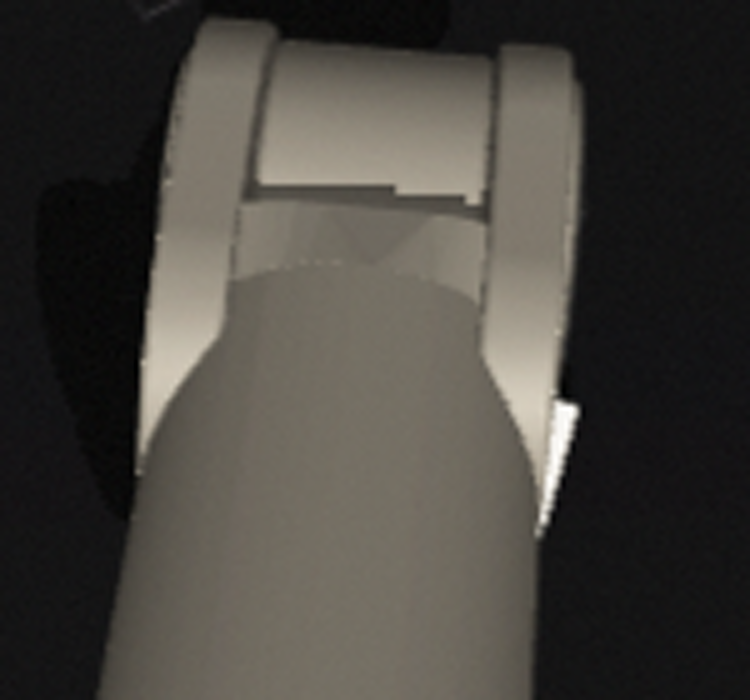

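Run:
```python
from fit import *
g=load('s12')
x0,y0,x1,y1,s=260,158,310,218,14
im=cv2.resize(cv2.imread('pics/s12.png')[y0:y1,x0:x1],None,fx=s,fy=s,interpolation=cv2.INTER_CUBIC); im=cv2.convertScaleAbs(im,alpha=1.3)
cv2.imwrite('pics/s12z.png',im)
a=np.radians(-17);c,sn=np.cos(a),np.sin(a);M=np.array([[c,-sn,0],[sn,c,0],[0,0,1]])
def poly(P,T,col): 
    uv=((proj(g,(np.array(P)/1e3)@M.T+T)-[x0,y0]+.5)*s-.5).astype(np.int32); cv2.polylines(im,[uv],True,col,1)
T=np.array([.5632-.0037,.0309,.100])+M@[0,.0008,0]
poly([(4,65,14),(4,-65,14),(4,-65,64),(4,65,64)],T,(0,255,0))
for y in (15,-15):
    poly([(10*np.cos(t),y,10*np.sin(t)) for t in np.linspace(0,6.28,40)],T,(0,255,255))
Rk=np.array([.509,.0478,.045])+M@[.053,0,0]
for y in (18,40,-18,-40):
    poly([(10*np.cos(t),y,10*np.sin(t)) for t in np.linspace(0,6.28,40)],Rk,(255,0,255))
cv2.imwrite('pics/s12o.png',im)
```

```text
(no output)
```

View pics/s12z.png

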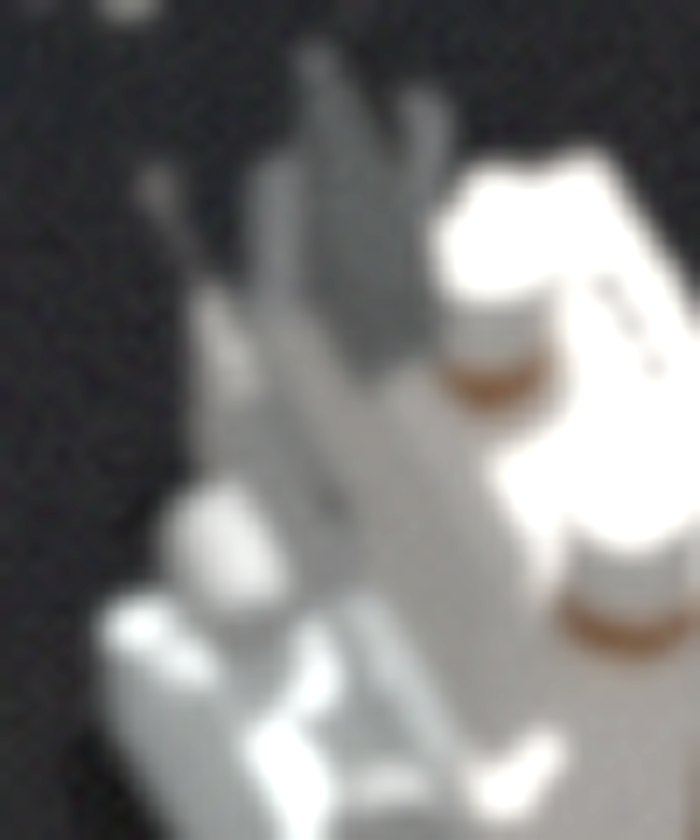

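View pics/s12o.png

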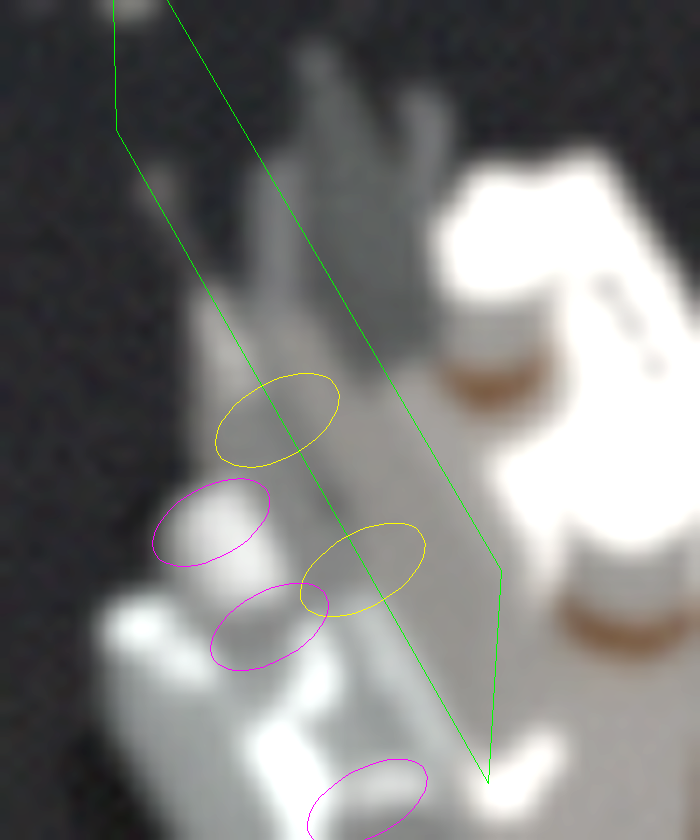

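>>> send_rows(rows="0 0.0005 -0.015 0.0015 0.0025 0;0 0 -0.01 0 0 0;0 0 -0.005 0 0 0;0 0 -0.004 0 0 0;0 0 -0.003 0 0 0;0 0 0 0 0 0;0 0 0 0 0 0")

```text
clock: 19.25
tcp_pos: [0.5632, 0.0321, 0.121]
orientation: [-1.054, 1.424, -1.424]
contact_force: [-0.4, 0.2, -1.5]
grip_width: 0.0127
```

Run:
```python
from plan import *
from bench import r
delta(r,[.5633,.0316,.1033],-17)
grab(r,'scene','s13')
crop('s13',260,158,310,218,13,'s13g')
```

```text
tcp [0.5632 0.0321 0.121 ] t 19.25 j [-0.5744  0.4732  0.5283  1.9503 -0.3256  0.8019 -0.1613] w 0.0127 F [-0.4012  0.1798 -1.5272] M [ 0.0843 -0.0164 -0.0283]
shift [ 0.0001 -0.0005 -0.0177] turn [-0.0002 -0.     -0.    ]
```

View pics/s13g.png

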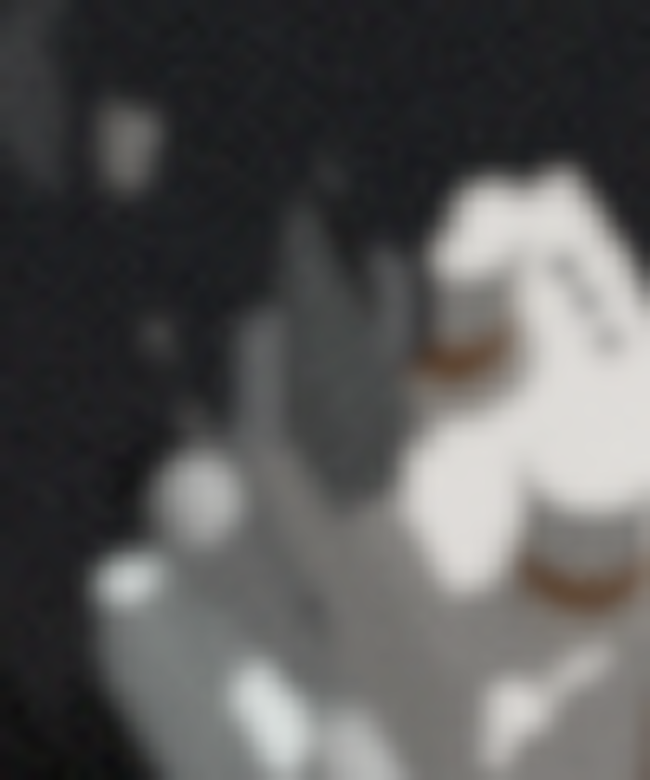

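>>> send_rows(rows="0 0 -0.003 0 0 0;0 0 -0.003 0 0 0;0 0 -0.002 0 0 0;0 0 0 0 0 0;0 0 0 0 0 0")

```text
clock: 19.8
tcp_pos: [0.563, 0.032, 0.1127]
orientation: [-1.054, 1.425, -1.424]
contact_force: [-0.3, -0.3, -0.3]
grip_width: 0.013
```

>>> send_rows(rows="0 0 -0.003 0 0 0;0 0 -0.003 0 0 0;0 0 -0.002 0 0 0;0 0 0 0 0 0;0 0 0 0 0 0")

```text
clock: 20.3
tcp_pos: [0.563, 0.0321, 0.1048]
orientation: [-1.054, 1.425, -1.424]
contact_force: [0.0, -0.2, -1.7]
grip_width: 0.013
```

Run:
```python
from plan import *
from bench import r
delta(r,[.5633,.0316,.1033],-17)
```

```text
tcp [0.563  0.0321 0.1048] t 20.3 j [-0.5621  0.4965  0.514   1.9601 -0.343   0.7711 -0.1472] w 0.013 F [ 0.0181 -0.2458 -1.6686] M [ 0.0154  0.0498 -0.0109]
shift [ 0.0003 -0.0005 -0.0015] turn [-0.0001 -0.0004 -0.    ]
```

>>> send_rows(rows="0 -0.0005 -0.0015 0 0 0;0 0 0 0 0 0;0.00096 -0.00029 0 0 0 0;0 0 0 0 0 0;0 0 0 0 0 0")

```text
clock: 20.8
tcp_pos: [0.5641, 0.0313, 0.1033]
orientation: [-1.054, 1.425, -1.424]
contact_force: [-0.0, 0.1, -1.8]
grip_width: 0.0127
```

>>> send_rows(rows="0.00048 -0.00015 0 0 0 0;0 0 0 0 0 0;0 0 0 0 0 0")

```text
clock: 21.1
tcp_pos: [0.5645, 0.0312, 0.1033]
orientation: [-1.054, 1.425, -1.424]
contact_force: [1.0, -0.2, -2.0]
grip_width: 0.0129
```

>>> send_rows(rows="0.00048 -0.00015 0 0 0 0;0 0 0 0 0 0;0 0 0 0 0 0")

```text
clock: 21.4
tcp_pos: [0.5649, 0.031, 0.1033]
orientation: [-1.054, 1.425, -1.424]
contact_force: [0.3, 0.1, -1.3]
grip_width: 0.0125
```

>>> send_rows(rows="0.00048 -0.00015 0 0 0 0;0 0 0 0 0 0;0 0 0 0 0 0")

```text
clock: 21.7
tcp_pos: [0.5654, 0.0309, 0.1033]
orientation: [-1.054, 1.425, -1.424]
contact_force: [0.3, 0.5, -1.5]
grip_width: 0.0128
```

>>> send_rows(rows="0.00048 -0.00015 0 0 0 0;0 0 0 0 0 0;0 0 0 0 0 0")

```text
clock: 22.0
tcp_pos: [0.5659, 0.0307, 0.1033]
orientation: [-1.054, 1.425, -1.424]
contact_force: [-0.2, 0.5, -1.9]
grip_width: 0.0128
```

>>> send_rows(rows="0.00048 -0.00015 0 0 0 0;0 0 0 0 0 0;0 0 0 0 0 0")

```text
clock: 22.3
tcp_pos: [0.5664, 0.0306, 0.1033]
orientation: [-1.054, 1.425, -1.424]
contact_force: [0.3, -0.3, -1.4]
grip_width: 0.0131
```

>>> send_rows(rows="0.00048 -0.00015 0 0 0 0;0 0 0 0 0 0;0 0 0 0 0 0")

```text
clock: 22.6
tcp_pos: [0.5669, 0.0304, 0.1033]
orientation: [-1.054, 1.425, -1.424]
contact_force: [-0.2, 0.5, -0.9]
grip_width: 0.0128
```

>>> send_rows(rows="0.00048 -0.00015 0 0 0 0;0 0 0 0 0 0;0 0 0 0 0 0")

```text
clock: 22.9
tcp_pos: [0.5672, 0.0303, 0.1033]
orientation: [-1.054, 1.425, -1.424]
contact_force: [-0.4, 1.8, -1.8]
grip_width: 0.013
```

Run:
```python
from plan import *
from bench import r
delta(r,[.5633,.0316,.1033],-17)
grab(r,'scene','s14')
crop('s14',250,150,320,230,9,'s14g')
```

```text
tcp [0.5672 0.0303 0.1033] t 22.9 j [-0.5543  0.5046  0.5117  1.951  -0.3463  0.7729 -0.1411] w 0.013 F [-0.3938  1.8259 -1.7593] M [ 0.047   0.1764 -0.0088]
shift [-0.0039  0.0013  0.    ] turn [-0.0002 -0.0006 -0.0001]
```

View pics/s14g.png

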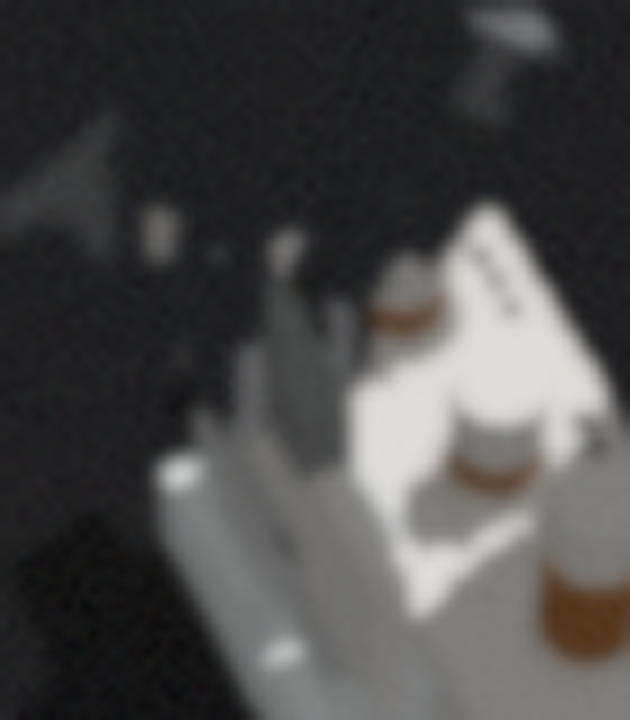

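>>> send_rows(rows="0.00048 -0.00015 0 0 0 0;0 0 0 0 0 0;0 0 0 0 0 0")

```text
clock: 23.25
tcp_pos: [0.5674, 0.0303, 0.1032]
orientation: [-1.055, 1.425, -1.423]
contact_force: [-2.2, 0.2, -0.3]
grip_width: 0.0125
```

>>> send_rows(rows="-0.0019 0.0006 0 0 0 0;-0.0019 0.0006 0 0 0 0;0 0 0 0 0 0;0 0 0 0 0 0")

```text
clock: 23.65
tcp_pos: [0.5642, 0.0313, 0.1034]
orientation: [-1.054, 1.424, -1.424]
contact_force: [0.4, -0.2, -1.6]
grip_width: 0.0128
```

>>> send_rows(rows="-0.00048 0.00015 0 0 0 0;0 0 0 0 0 0;0 0 0 0 0 0")

```text
clock: 23.95
tcp_pos: [0.5636, 0.0314, 0.1033]
orientation: [-1.054, 1.425, -1.424]
contact_force: [0.1, -0.6, -1.1]
grip_width: 0.013
```

>>> send_rows(rows="-0.00048 0.00015 0 0 0 0;0 0 0 0 0 0;0 0 0 0 0 0")

```text
clock: 24.25
tcp_pos: [0.5631, 0.0316, 0.1033]
orientation: [-1.054, 1.425, -1.424]
contact_force: [-0.2, -0.1, -1.5]
grip_width: 0.0129
```

>>> send_rows(rows="-0.00048 0.00015 0 0 0 0;0 0 0 0 0 0;0 0 0 0 0 0")

```text
clock: 24.55
tcp_pos: [0.5626, 0.0318, 0.1033]
orientation: [-1.054, 1.425, -1.424]
contact_force: [0.2, -0.4, -0.8]
grip_width: 0.0123
```

>>> send_rows(rows="-0.00048 0.00015 0 0 0 0;0 0 0 0 0 0;0 0 0 0 0 0")

```text
clock: 24.85
tcp_pos: [0.5621, 0.0319, 0.1033]
orientation: [-1.054, 1.425, -1.424]
contact_force: [0.4, -0.3, -1.2]
grip_width: 0.0128
```

Run:
```python
from plan import *
from bench import r
delta(r,[.5650,.0310,.1033],-17)
```

```text
tcp [0.5621 0.0319 0.1033] t 24.85 j [-0.5615  0.4973  0.5128  1.9631 -0.3442  0.7671 -0.1459] w 0.0128 F [ 0.3936 -0.2626 -1.2194] M [0.0097 0.0001 0.0401]
shift [ 0.0029 -0.0009 -0.    ] turn [-0.0002 -0.0003 -0.0002]
```

>>> send_rows(rows="-0.00048 0.00015 0 0 0 0;0 0 0 0 0 0;0 0 0 0 0 0")

```text
clock: 25.15
tcp_pos: [0.5616, 0.0321, 0.1033]
orientation: [-1.054, 1.425, -1.424]
contact_force: [0.3, -0.6, -1.7]
grip_width: 0.0128
```

>>> send_rows(rows="-0.00048 0.00015 0 0 0 0;0 0 0 0 0 0;0 0 0 0 0 0")

```text
clock: 25.45
tcp_pos: [0.5611, 0.0323, 0.1033]
orientation: [-1.054, 1.425, -1.424]
contact_force: [-0.9, 1.3, -0.5]
grip_width: 0.013
```

Run:
```python
from plan import *
from bench import r
delta(r,[.5650,.0310,.1033],-17)
```

```text
tcp [0.5611 0.0323 0.1033] t 25.45 j [-0.5628  0.4959  0.513   1.9654 -0.3439  0.7662 -0.1467] w 0.013 F [-0.8636  1.2822 -0.495 ] M [0.0301 0.0074 0.0034]
shift [ 0.0039 -0.0013 -0.    ] turn [-0.0002 -0.0003 -0.0001]
```

>>> send_rows(rows="-0.00048 0.00015 0 0 0 0;0 0 0 0 0 0;0 0 0 0 0 0")

```text
clock: 25.75
tcp_pos: [0.5606, 0.0324, 0.1033]
orientation: [-1.054, 1.425, -1.424]
contact_force: [-0.8, 0.1, -1.8]
grip_width: 0.0129
```

>>> send_rows(rows="-0.00048 0.00015 0 0 0 0;0 0 0 0 0 0;0 0 0 0 0 0")

```text
clock: 26.05
tcp_pos: [0.5602, 0.0325, 0.1033]
orientation: [-1.054, 1.425, -1.424]
contact_force: [-0.1, 0.4, -2.4]
grip_width: 0.0128
```

Run:
```python
from plan import *
from bench import r
delta(r,[.5650,.0310,.1033],-17)
```

```text
tcp [0.5602 0.0325 0.1033] t 26.05 j [-0.564   0.4946  0.5132  1.9676 -0.3435  0.7652 -0.1477] w 0.0128 F [-0.0724  0.3661 -2.3635] M [0.0008 0.0221 0.0341]
shift [ 0.0048 -0.0015 -0.    ] turn [-0.0002 -0.0003 -0.    ]
```

Run:
```python
from plan import *
from bench import r
grab(r,'scene','s15')
crop('s15',250,150,320,230,9,'s15g')
```

```text
(no output)
```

View pics/s15g.png

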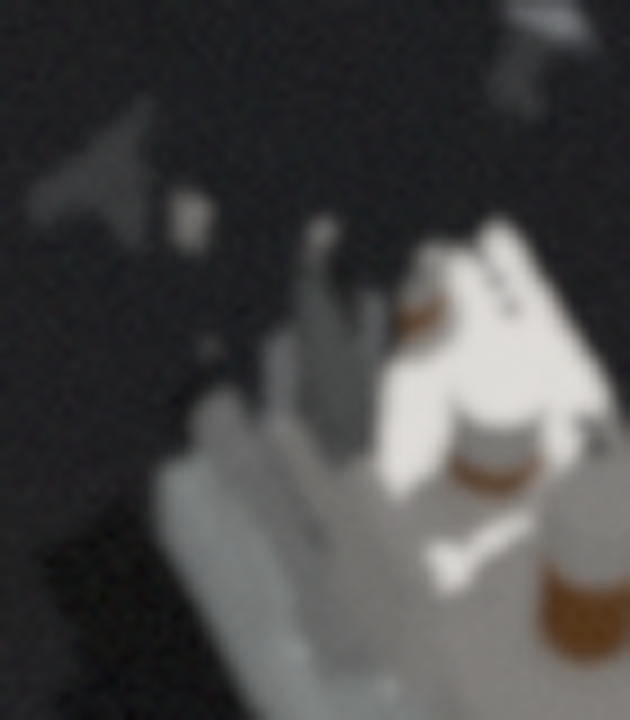

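>>> send_rows(rows="-0.00048 0.00015 0 0 0 0;0 0 0 0 0 0;0 0 0 0 0 0")

```text
clock: 26.4
tcp_pos: [0.5597, 0.0327, 0.1033]
orientation: [-1.054, 1.425, -1.424]
contact_force: [-0.3, 0.2, -1.5]
grip_width: 0.013
```

>>> send_rows(rows="-0.00048 0.00015 0 0 0 0;0 0 0 0 0 0;0 0 0 0 0 0")

```text
clock: 26.7
tcp_pos: [0.5592, 0.0328, 0.1033]
orientation: [-1.054, 1.425, -1.424]
contact_force: [0.1, -0.2, -0.6]
grip_width: 0.0128
```

>>> send_rows(rows="-0.00048 0.00015 0 0 0 0;0 0 0 0 0 0;0 0 0 0 0 0")

```text
clock: 27.0
tcp_pos: [0.5589, 0.0329, 0.1034]
orientation: [-1.054, 1.424, -1.424]
contact_force: [0.8, -0.4, -1.9]
grip_width: 0.0132
```

Run:
```python
from plan import *
from bench import r
delta(r,[.5650,.0310,.1033],-17)
crop('top0',250,200,310,245,14,'t0h')
```

```text
tcp [0.5589 0.0329 0.1034] t 27.0 j [-0.566   0.4926  0.5136  1.9708 -0.3429  0.7634 -0.1489] w 0.0132 F [ 0.8424 -0.404  -1.8782] M [-0.0744 -0.1755 -0.0271]
shift [ 0.0061 -0.0019 -0.0001] turn [-0.0001  0.     -0.0001]
```

View pics/t0h.png

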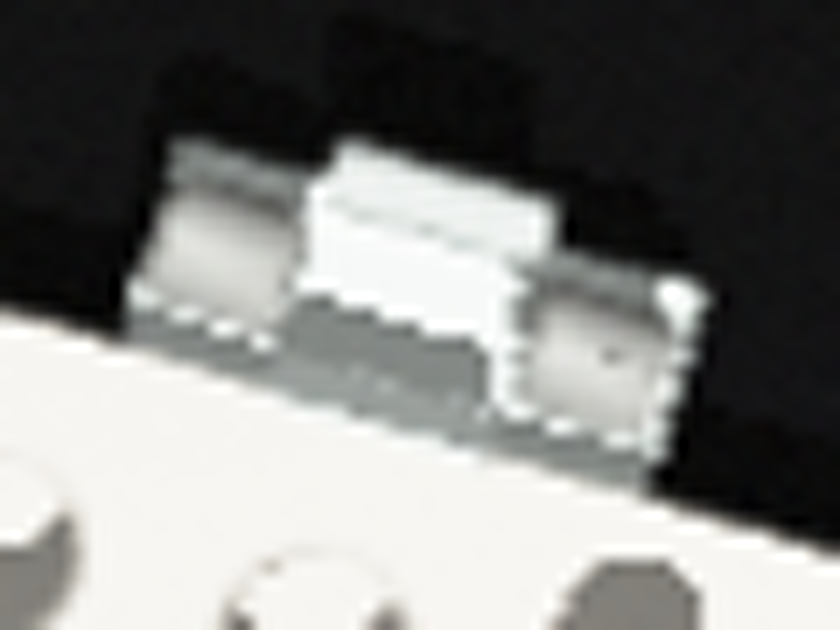

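>>> send_rows(rows="0.002 -0.0006 0 0 0 0;0.0022 -0.0007 0 0 0 0;0 0 -0.003 0 0 0;0 0 -0.003 0 0 0;0 0 -0.002 0 0 0;0 0 0 0 0 0;0 0 0 0 0 0")

```text
clock: 27.7
tcp_pos: [0.5633, 0.0316, 0.097]
orientation: [-1.053, 1.425, -1.423]
contact_force: [-6.4, -1.1, 18.3]
grip_width: 0.0132
```

Run:
```python
from plan import *
from bench import r
delta(r,[.5631,.0316,.1033],-17)
```

```text
tcp [0.5633 0.0316 0.097 ] t 27.7 j [-0.5539  0.5079  0.5061  1.9641 -0.3531  0.756  -0.1379] w 0.0132 F [-6.4121 -1.1084 18.3485] M [-0.044   1.4996 -0.0113]
shift [-0.0002 -0.      0.0063] turn [-0.0015 -0.0001  0.0002]
```

>>> send_rows(rows="0 0 0.004 0 0 0;0 0 0 0 0 0;0 0 0 0 0 0")

```text
clock: 28.0
tcp_pos: [0.5628, 0.0317, 0.099]
orientation: [-1.055, 1.425, -1.424]
contact_force: [-0.0, 0.1, -1.5]
grip_width: 0.0129
```

Run:
```python
from plan import *
from bench import r
delta(r,[.5631,.0316,.1033],-17)
```

```text
tcp [0.5628 0.0317 0.099 ] t 28.0 j [-0.5572  0.5047  0.5087  1.9637 -0.3491  0.7601 -0.1415] w 0.0129 F [-0.0159  0.1446 -1.5239] M [-0.014  -0.0355  0.0024]
shift [ 0.0003 -0.0001  0.0043] turn [-0.0001 -0.0007 -0.0002]
```

>>> send_rows(rows="0 0 -0.0005 0 0 0;0 0 0 0 0 0;0 0 0 0 0 0")

```text
clock: 28.3
tcp_pos: [0.5628, 0.0316, 0.0985]
orientation: [-1.055, 1.425, -1.424]
contact_force: [0.8, 0.0, -0.8]
grip_width: 0.0123
```

>>> send_rows(rows="0 0 -0.0005 0 0 0;0 0 0 0 0 0;0 0 0 0 0 0")

```text
clock: 28.6
tcp_pos: [0.563, 0.0317, 0.0983]
orientation: [-1.054, 1.425, -1.424]
contact_force: [0.3, 0.3, -1.4]
grip_width: 0.0131
```

>>> send_rows(rows="0 0 -0.0005 0 0 0;0 0 0 0 0 0;0 0 0 0 0 0")

```text
clock: 28.9
tcp_pos: [0.5629, 0.0317, 0.0978]
orientation: [-1.054, 1.425, -1.424]
contact_force: [0.1, 0.6, -1.7]
grip_width: 0.0131
```

>>> send_rows(rows="0 0 -0.0005 0 0 0;0 0 0 0 0 0;0 0 0 0 0 0")

```text
clock: 29.2
tcp_pos: [0.5629, 0.0316, 0.0973]
orientation: [-1.054, 1.425, -1.424]
contact_force: [-0.7, 0.6, -0.8]
grip_width: 0.0126
```

>>> send_rows(rows="0 0 -0.0005 0 0 0;0 0 0 0 0 0;0 0 0 0 0 0")

```text
clock: 29.5
tcp_pos: [0.5631, 0.0317, 0.0971]
orientation: [-1.054, 1.425, -1.424]
contact_force: [-1.2, 0.2, 3.2]
grip_width: 0.0133
```

Run:
```python
from plan import *
from bench import r
delta(r,[.5631,.0316,.1033],-17)
grab(r,'scene','s16')
crop('s16',250,150,320,230,9,'s16g')
```

```text
tcp [0.5631 0.0317 0.0971] t 29.5 j [-0.5553  0.5077  0.5067  1.9644 -0.3517  0.756  -0.1393] w 0.0133 F [-1.1857  0.1592  3.2424] M [ 0.0045  0.4097 -0.0275]
shift [ 0.     -0.0001  0.0062] turn [-0.0004 -0.0001 -0.0001]
```

View pics/s16g.png

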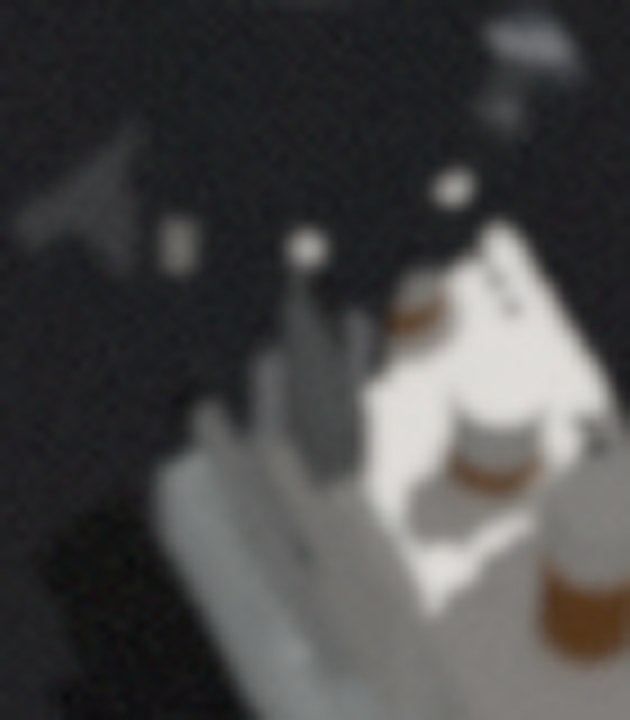

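Run:
```python
from fit import *
np.set_printoptions(precision=3,suppress=True)
I={k:cv2.cvtColor(load(k)['pixels'],cv2.COLOR_RGB2GRAY).astype(np.float32) for k in ('s8','s9','s10','s11')}
def match(a,b,box,S=10):
    x0,y0,x1,y1=box; A=cv2.resize(I[a][y0:y1,x0:x1],None,fx=S,fy=S,interpolation=cv2.INTER_CUBIC)
    m=8; B=cv2.resize(I[b][y0-m:y1+m,x0-m:x1+m],None,fx=S,fy=S,interpolation=cv2.INTER_CUBIC)
    r=cv2.matchTemplate(B,A,cv2.TM_CCOEFF_NORMED); _,v,_,l=cv2.minMaxLoc(r); return (np.array(l)/S-m,round(v,3))
for box in ((228,98,243,113),(229,100,241,111),(226,96,242,112),(234,105,243,113)):
    print([match('s8',b,box) for b in ('s9','s10','s11')], match('s10','s11',box))
g=load('s10'); p=np.array([.461+.008,-.294+.048,.084]); 
for d in (.0075,.0097,.012): print(d,proj(g,p+[0,0,d])-proj(g,p))
```

```text
[(array([0., 0.]), 1.0), (array([0., 0.]), 1.0), (array([-0.6, -2.8]), 0.996)] (array([-0.6, -2.8]), 0.996)
[(array([0., 0.]), 0.999), (array([0., 0.]), 0.999), (array([-0.6, -2.8]), 0.997)] (array([-0.6, -2.8]), 0.997)
[(array([0., 0.]), 1.0), (array([0., 0.]), 1.0), (array([-0.6, -2.8]), 0.998)] (array([-0.6, -2.8]), 0.998)
[(array([0., 0.]), 0.999), (array([0., 0.]), 0.999), (array([-0.6, -2.9]), 0.992)] (array([-0.6, -2.9]), 0.992)
0.0075 [[-0.213 -2.352]]
0.0097 [[-0.276 -3.047]]
0.012 [[-0.342 -3.775]]
```

>>> send_rows(rows="0 0 0.005 0 0 0;0 0 0.02 0 0 0;0 0 0.04 0 0 0;0 0 0.035 0 0 0;-0.012 -0.03 0 0 0 0;-0.015 -0.045 0 0 0 0;-0.015 -0.045 0 0 0 0;-0.015 -0.03 0 0 0 0;-0.005 -0.011 -0.025 0 0 0;0 0 -0.04 0 0 0;0 0 -0.035 0 0 0;0 0 -0.015 0 0 0;0 0 -0.007 0 0 0;0 0 0 0 0 0;0 0 0 0 0 0")

```text
clock: 31.05
tcp_pos: [0.5017, -0.1296, 0.0757]
orientation: [-1.053, 1.423, -1.425]
contact_force: [0.9, 0.4, -1.6]
grip_width: 0.0129
```

>>> send_rows(rows="0 0 -0.0015 0 0 0;0 0 -0.001 0 0 0;0 0 0 0 0 0;0 0 0 0 0 0")

```text
clock: 31.45
tcp_pos: [0.5011, -0.1293, 0.0726]
orientation: [-1.054, 1.424, -1.424]
contact_force: [-0.9, 0.3, -1.6]
grip_width: 0.013
```

>>> send_rows(rows="0 0 -0.001 0 0 0;0 0 0 0 0 0;0 0 0 0 0 0")

```text
clock: 31.75
tcp_pos: [0.5009, -0.1293, 0.0713]
orientation: [-1.054, 1.425, -1.424]
contact_force: [-1.3, 0.4, -1.1]
grip_width: 0.0125
```

>>> send_rows(rows="0 0 -0.001 0 0 0;0 0 0 0 0 0;0 0 0 0 0 0")

```text
clock: 32.05
tcp_pos: [0.5009, -0.1294, 0.0702]
orientation: [-1.054, 1.425, -1.424]
contact_force: [-0.3, -0.0, -1.6]
grip_width: 0.0126
```

B is excluded (no contact at 0.0702); keep stepping.

>>> send_rows(rows="0 0 -0.0005 0 0 0;0 0 0 0 0 0;0 0 0 0 0 0")

```text
clock: 32.35
tcp_pos: [0.5009, -0.1293, 0.0698]
orientation: [-1.054, 1.425, -1.424]
contact_force: [1.1, 0.2, -1.3]
grip_width: 0.0125
```

>>> send_rows(rows="0 0 -0.0005 0 0 0;0 0 0 0 0 0;0 0 0 0 0 0")

```text
clock: 32.65
tcp_pos: [0.5009, -0.1293, 0.0693]
orientation: [-1.054, 1.425, -1.424]
contact_force: [-0.0, 0.1, -1.2]
grip_width: 0.0126
```

>>> send_rows(rows="0 0 -0.0005 0 0 0;0 0 0 0 0 0;0 0 0 0 0 0")

```text
clock: 32.95
tcp_pos: [0.5009, -0.1293, 0.0688]
orientation: [-1.054, 1.425, -1.424]
contact_force: [-0.1, 0.3, -2.0]
grip_width: 0.0126
```

>>> send_rows(rows="0 0 -0.0005 0 0 0;0 0 0 0 0 0;0 0 0 0 0 0")

```text
clock: 33.25
tcp_pos: [0.5009, -0.1293, 0.0683]
orientation: [-1.054, 1.425, -1.424]
contact_force: [-0.8, 0.0, -1.4]
grip_width: 0.0132
```

>>> send_rows(rows="0 0 -0.0005 0 0 0;0 0 0 0 0 0;0 0 0 0 0 0")

```text
clock: 33.55
tcp_pos: [0.5009, -0.1293, 0.0678]
orientation: [-1.054, 1.425, -1.424]
contact_force: [-0.1, -0.8, -1.9]
grip_width: 0.0126
```

>>> send_rows(rows="0 0 -0.0005 0 0 0;0 0 0 0 0 0;0 0 0 0 0 0")

```text
clock: 33.85
tcp_pos: [0.5009, -0.1293, 0.0673]
orientation: [-1.054, 1.425, -1.424]
contact_force: [-0.2, 0.7, -2.4]
grip_width: 0.0127
```

>>> send_rows(rows="0 0 -0.0005 0 0 0;0 0 0 0 0 0;0 0 0 0 0 0")

```text
clock: 34.15
tcp_pos: [0.5009, -0.1293, 0.0668]
orientation: [-1.054, 1.425, -1.424]
contact_force: [0.1, 0.2, -2.0]
grip_width: 0.0131
```

>>> send_rows(rows="0 0 -0.0005 0 0 0;0 0 0 0 0 0;0 0 0 0 0 0")

```text
clock: 34.45
tcp_pos: [0.5009, -0.1293, 0.0663]
orientation: [-1.054, 1.425, -1.424]
contact_force: [-0.1, 0.2, -1.4]
grip_width: 0.0127
```

>>> send_rows(rows="0 0 -0.0005 0 0 0;0 0 0 0 0 0;0 0 0 0 0 0")

```text
clock: 34.75
tcp_pos: [0.5011, -0.1294, 0.066]
orientation: [-1.054, 1.424, -1.424]
contact_force: [-0.2, 1.3, 4.0]
grip_width: 0.0127
```

>>> send_rows(rows="0 0 -0.0005 0 0 0;0 0 0 0 0 0;0 0 0 0 0 0")

```text
clock: 35.05
tcp_pos: [0.5012, -0.1294, 0.066]
orientation: [-1.053, 1.425, -1.424]
contact_force: [-2.9, 0.9, 10.5]
grip_width: 0.0129
```

>>> send_rows(rows="0 0 0.01 0 0 0;0 0 0.035 0 0 0;0 0 0.045 0 0 0;0.005 0.011 0.01 0 0 0;0.015 0.035 0 0 0 0;0.015 0.04 0 0 0 0;0.015 0.04 0 0 0 0;0.01 0.03 0 0 0 0;0.002 0.005 -0.01 0 0 0;0 0 -0.015 0 0 0;0 0 -0.01 0 0 0;0 0 0 0 0 0;0 0 0 0 0 0")

```text
clock: 36.35
tcp_pos: [0.5624, 0.03, 0.13]
orientation: [-1.054, 1.427, -1.426]
contact_force: [-0.6, -0.0, -1.2]
grip_width: 0.0127
```

Run:
```python
from plan import *
from bench import r
delta(r,[.5631,.0317,.1011],-17)
```

```text
tcp [0.5624 0.03   0.13  ] t 36.35 j [-0.5962  0.4646  0.5606  1.9466 -0.3304  0.8227 -0.1543] w 0.0127 F [-0.5991 -0.0381 -1.1989] M [-0.0107 -0.0082 -0.003 ]
shift [ 0.0007  0.0017 -0.0289] turn [ 0.0006 -0.0013  0.0024]
```

>>> send_rows(rows="0.0005 0.0015 -0.008 0.0006 -0.0013 0.0024;0 0 -0.005 0 0 0;0 0 -0.004 0 0 0;0 0 -0.003 0 0 0;0 0 0 0 0 0;0 0 0 0 0 0")

```text
clock: 36.95
tcp_pos: [0.5635, 0.0331, 0.1103]
orientation: [-1.054, 1.422, -1.422]
contact_force: [0.6, -0.6, -1.0]
grip_width: 0.013
```

Run:
```python
from plan import *
from bench import r
delta(r,[.5631,.0317,.1011],-17)
```

```text
tcp [0.5635 0.0331 0.1103] t 36.95 j [-0.5836  0.4931  0.5405  1.9577 -0.3534  0.783  -0.136 ] w 0.013 F [ 0.5587 -0.5706 -0.9886] M [ 0.0145  0.0106 -0.0159]
shift [-0.0004 -0.0014 -0.0092] turn [-0.0007  0.001  -0.0025]
```

>>> send_rows(rows="-0.0004 -0.0014 -0.003 -0.0004 0.0005 -0.0012;0 0 -0.003 0 0 0;0 0 -0.002 0 0 0;0 0 -0.001 0 0 0;0 0 0 0 0 0;0 0 0 0 0 0;0 0 0 0 0 0")

```text
clock: 37.65
tcp_pos: [0.5631, 0.0318, 0.1014]
orientation: [-1.054, 1.423, -1.423]
contact_force: [-0.1, -0.9, -0.5]
grip_width: 0.0129
```

Run:
```python
from plan import *
from bench import r
delta(r,[.5631,.0317,.1011],-17)
```

```text
tcp [0.5631 0.0318 0.1014] t 37.65 j [-0.5748  0.5056  0.5326  1.9635 -0.3632  0.766  -0.1269] w 0.0129 F [-0.0704 -0.9101 -0.4729] M [0.0413 0.058  0.0126]
shift [-0.     -0.0001 -0.0003] turn [-0.0004  0.0006 -0.0013]
```

>>> send_rows(rows="0 0 -0.0003 0 0 -0.001;0 0 0 0 0 0;0 0 0 0 0 0;0 0 0 0 0 0")

```text
clock: 38.05
tcp_pos: [0.563, 0.0318, 0.101]
orientation: [-1.053, 1.424, -1.424]
contact_force: [-0.0, 0.8, -1.5]
grip_width: 0.0126
```

Run:
```python
from plan import *
from bench import r
delta(r,[.5631,.0317,.1011],-17)
grab(r,'scene','s17'); grab(r,'top','t17')
crop('s17',190,90,460,330,2.9,'s17g')
```

```text
tcp [0.563  0.0318 0.101 ] t 38.05 j [-0.5747  0.5062  0.5325  1.9638 -0.3638  0.7654 -0.1274] w 0.0126 F [-0.0169  0.818  -1.4936] M [-0.019  -0.0027 -0.0071]
shift [ 0.0001 -0.0001  0.0001] turn [-0.0004  0.0005 -0.0003]
```

View pics/s17g.png

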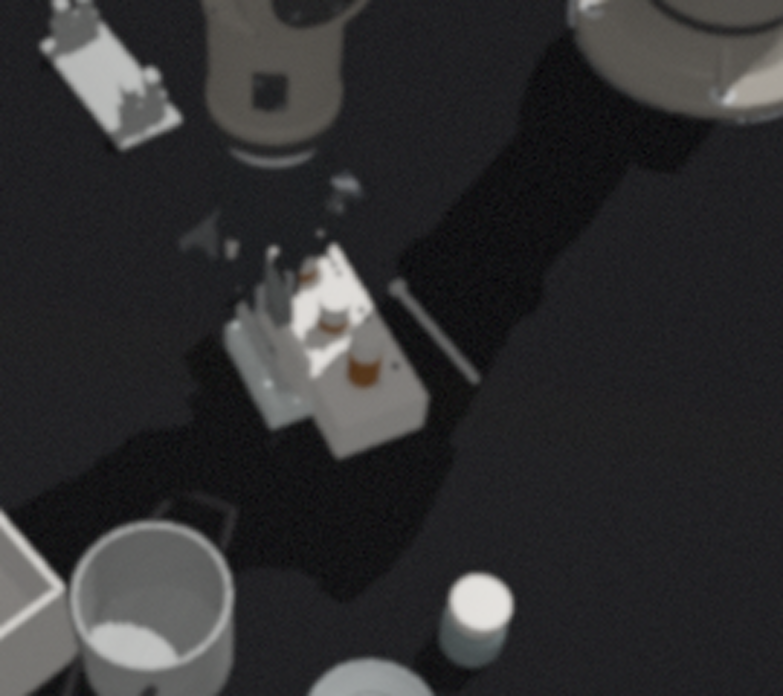

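The picture shows the guard upright in the hinge, at about (270,320). All three vials are seated and the pin, jar and other things have not moved. I am handing in.

```bash
python3 -c "
from bench import r
print(r.hand_in())"
```

```text
the job is handed in; nothing more can be done
None
```

The job is done and handed in at about 38 s, with the arm still holding the guard upright in the hinge.

- **Vials:** I stood the tall vial in the one-dot pocket first, then the short vial in the two-dot pocket. Each was lowered until it touched the pocket floor (5 to 8 N, at the expected height), then released. The third vial was not touched.
- **Guard, sideways:** Gentle pushes both ways along the rack's x met light contact about 4 mm either side, so I centred it between those points. That is wider than the ±2 mm the cheeks should give. I put it down to the flared lips, but did not confirm it.
- **Guard, height:** Two readings disagreed. The grasp height in the stand put the hole 58.3 mm below the tool tip. Touching down in the hinge (up to 18 N) implied 56.1 mm, if the plate was resting on the rack's knuckles. To settle it I touched the knuckle on bare bench, up to about 10 N, and got 56.1 mm. I used that value, so the guard probably slid about 2 mm in the grip.
- **Last checks:** The tool tip was at 101.0 mm, which puts the hole about 45 mm above the bench. The force was only the guard's weight. The last picture showed all three vials seated and the pin and jar in place. I did not check the other bench items one by one.
- **Not measured:** I never saw the holes line up. Height and x come from touch, and the position along the hinge from the camera and contact-free entry into the gap.

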